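Fetch the trial frame from under the instruments in a trial-lens case

TASK

The trial frame lies in the well of the open trial-lens case, under three hand instruments that rest across it: lay all three instruments on the light grey mat, then lift out the trial frame and set it face up, flat on the floor of the blue tray. After that put each instrument back across the case, into the same rest it came from and the same way round. Set everything down gently instead of letting it drop, and leave the other things on the table where they are.

Things in the scene. Friction and masses are not known exactly. Their poses are not given: they have to be found in the camera images.
- case: open lens case, fixed, dark, 270 (x) by 280 mm (y), walls 75 high; lens racks (60 high) in its +x half. Origin: middle of its outline at table height. Frame well: middle x -52, y 0, size 74 by 170, floor 6 mm up. Grey foam rails at x -105 to -89 and -15 to 1 have notches at y -56, 0, 56, 30 wide, floor 66 up, crests 75; a facing pair is a rest, instrument along x, its +x end to the racks
- trial_frame_grip (a point): trial frame (metal test spectacles) lying face up in the well: two round silver cells 48 mm across, brow bar at +x; 58 (x) by 150 mm (y), cells 17 mm high. Lift it by the red bridge knob in its middle, 16 by 16 mm, top 38 mm above the frame's underside, sides free from 17 mm up. The point is in the knob 28 mm above the underside, 10 below the top; y along the frame, z up. 50 to 85 g
- torch_mid (a point): pen torch, silver square-section barrel with black ends (the longer black end is the lamp, at +x), 136 mm long (x), 13 mm wide and high. The point is in the middle of its length, width and height (6.5 mm above its underside). x along it, z up
- occluder_mid (a point): occluder, all black: flat handle 126 mm long (x), 14 wide, 10 thick, with a round paddle 48 mm across at its +x end, 172 mm in all. The point is in the handle, 69 mm from its free (-x) end, half-way up (5 mm above the underside), near the balance point: grasp here. x along it, z up
- cross_cylinder_mid (a point): cross cylinder: white flat handle 124 mm long (x), 14 wide, 10 thick, with a round brass-rimmed lens 42 mm across at its +x end, 166 mm in all. The point is in the handle, 69 mm from its free (-x) end, half-way up (5 mm above the underside), near the balance point: grasp here. x along it, z up
- mat: light grey mat for laying things aside, fixed, 200 mm (x) by 190 mm (y), 3 mm thick; origin under its centre at table height
- tray: blue shallow open tray, fixed, outside 96 mm (x) by 188 mm (y), 22 mm high, walls 4 mm, floor 4 mm thick; inside 88 by 180 mm, so the trial frame fits with its y along the tray's y. Origin under its centre at table height
- spray: bystander: pale blue lens-spray bottle with white nozzle, 36 mm across, 114 mm high, loose; origin under its centre
- glasses_case: bystander: dark red closed spectacle case, 60 mm (x) by 160 mm (y) by 40 mm high, loose; origin under its centre
- wipes: bystander: green tub with white lid, 64 mm across, 76 mm high, loose; origin under its centre
There are look-alikes about, which are no part of the job. What is shaped like the part that bears trial_frame_grip but purple is not meant.

How it is judged:
On the way, in this order (a step that is already met when the one before it is completed fails the run):
1. all three instruments lie on the mat together, the trial frame still in the case (x of torch_mid in the frame of mat between -0.095 and 0.095 m and y of torch_mid in the frame of mat between -0.09 and 0.09 m and height (world z) of each of torch_mid, occluder_mid, cross_cylinder_mid below 0.016 m and x of occluder_mid in the frame of mat between -0.095 and 0.095 m and y of occluder_mid in the frame of mat between -0.09 and 0.09 m and x of cross_cylinder_mid in the frame of mat between -0.095 and 0.095 m and y of cross_cylinder_mid in the frame of mat between -0.09 and 0.09 m and distance of trial_frame_grip from where it was at the start of the episode below 0.02 m), for 0.2 s.
2. the trial frame lies flat in the tray, let go, the instruments still on the mat (x of trial_frame_grip in the frame of tray between -0.025 and 0.025 m and y of trial_frame_grip in the frame of tray between -0.025 and 0.025 m and height (world z) of trial_frame_grip below 0.037 m and angle between trial_frame_grip's own z axis and vertical below 0.1 rad and x of torch_mid in the frame of mat between -0.095 and 0.095 m and y of torch_mid in the frame of mat between -0.09 and 0.09 m and height (world z) of each of torch_mid, occluder_mid, cross_cylinder_mid below 0.016 m and x of occluder_mid in the frame of mat between -0.095 and 0.095 m and y of occluder_mid in the frame of mat between -0.09 and 0.09 m and x of cross_cylinder_mid in the frame of mat between -0.095 and 0.095 m and y of cross_cylinder_mid in the frame of mat between -0.09 and 0.09 m and contact force between the fingers and trial_frame below 0.05 N), for 0.2 s.
At the end, for the whole second after the job is handed in: The trial frame lies flat and face up on the tray's floor; each instrument lies in the notches of its first rest, its point within 15 mm of where it started, along the case's x within 0.2 rad, the same way round; all let go and at rest. No thing dropped over 25 mm, no bystander moved over 20 mm (x of trial_frame_grip in the frame of tray between -0.025 and 0.025 m and y of trial_frame_grip in the frame of tray between -0.025 and 0.025 m and height (world z) of trial_frame_grip below 0.037 m and angle between trial_frame_grip's own z axis and vertical below 0.1 rad and distance of each of torch_mid, occluder_mid, cross_cylinder_mid from where it was at the start of the episode below 0.015 m and height (world z) of torch_mid between 0.068 and 0.0765 m and angle between the x axis of each of torch_mid, occluder_mid, cross_cylinder_mid and the x axis of case, either way round below 0.2 rad and x of case in the frame of torch_mid above 0.03 m and height (world z) of occluder_mid between 0.068 and 0.0765 m and x of case in the frame of occluder_mid above 0.03 m and height (world z) of cross_cylinder_mid between 0.068 and 0.0765 m and x of case in the frame of cross_cylinder_mid above 0.03 m and linear speed of each of torch, occluder, cross_cylinder, trial_frame below 0.02 m/s and contact force between the fingers and torch below 0.05 N and contact force between the fingers and occluder below 0.05 N and contact force between the fingers and cross_cylinder below 0.05 N and contact force between the fingers and trial_frame below 0.05 N); the robot touches nothing.
It fails at once if an instrument or the trial frame dropped (moving faster than 0.7 m/s out of the fingers: a free fall of 25 mm) ((linear speed of torch above 0.7 m/s and contact force between the fingers and torch below 0.05 N) or (linear speed of occluder above 0.7 m/s and contact force between the fingers and occluder below 0.05 N) or (linear speed of cross_cylinder above 0.7 m/s and contact force between the fingers and cross_cylinder below 0.05 N) or (linear speed of trial_frame above 0.7 m/s and contact force between the fingers and trial_frame below 0.05 N)).
It fails at once if the spray bottle, the spectacle case or the tub moved more than 20 mm (distance of any of spray, glasses_case, wipes from where it was at the start of the episode above 0.02 m).
It also fails if it takes over 147 s, if anything falls off the work surface, if the arm or the gripper's body presses on something with over 40 N, if the wrist force passes 120 N, or if a joint passes its speed limit or range.

ROBOT

A 7-joint arm with a two-finger parallel gripper is mounted at the origin on the work surface. World frame = base frame: x ahead of the robot, y to its left, z up, the work surface at z = 0. Lengths are in m, angles in rad, forces in N, time in s.
With the tool pointing down it reaches from about 0.35 to 0.9 m from the base axis. Payload 8.1 kg.
Tool frame: the origin (TCP) lies midway between the tips of the shut fingers; the grasp point (between the pads) lies 19 mm behind it; x points along the fingers, z is the direction in which the jaws open and shut, and the axes are right-handed (so a half turn about x gives the same grasp; the last joint's range is limited). The gripper opens to 92 mm and grips with 3 to 60 N. Pads are 19 mm wide; open, the fingers measure 130 mm over their backs; the gripper's body (75 mm by 190 mm) begins 47 mm behind the grasp point.
Start: joints at [1.036, 0.434, 0.025, 1.573, -0.012, 1.134, -0.075], TCP at [0.262, -0.568, 0.227] pointing down, gripper open.
Joint ranges: [-2.62, 2.62], [-0.44, 2.09], [-1.27, 1.32], [0.08, 2.57], [-1.32, 4.46], [0.12, 2], [-2.74, 2.74]. Speed limits (rad/s): [2.22, 2.22, 3.01, 3.01, 3.14, 3.14, 3.14].

INTERFACE

Orientations are given as a rotation vector (axis times angle).
In Python, from cell import arm gives the robot as it stands. The module is installed in compiled form; this text tells all that it offers.
- The arm moves only by the tool move_arm, never from a script. Its argument "steps" is text: rows parted by semicolons, each of 5 numbers parted by spaces: the shift along the tool's x, y, z in m, then the turn about the tool's x in rad, then the closure in counts, from 0 (fully open) to 255 (shut). A call has 1 to 10 rows; each row is the pose to reach, as a shift and turn from the pose commanded when the call began, along the tool's axes at that moment; what a row does not reach only later rows make up. A row lasts 1/12 s, in which the tool goes at most 41.7 mm and 7.16 degrees, less where a joint would pass 70% of its speed; a pose out of reach is approached as far as the arm can. A call with a gripper value outside its range is refused whole. The fingers move at their own pace and stop on an object; "squeeze" is the grip in N (left out, the last holds). Time passes only in rows, so rows that repeat a pose let the fingers close. It gives the time, the measured TCP pose, the force and the opening at its end, in the units of the state.
- arm.observe(): the state, without advancing time (a new reading comes with each control period).
- arm.get_image(name): name is "scene" or "top" or "wrist"; returns a dict with "img" (384x512x3 uint8, blue, green, red), "z_map" (384x512 float32, m along the optical axis (not along the pixel's ray), 0 where there is no reading), "vfov" (degrees; the focal length in pixels is half the picture's height over the tangent of half this angle, whatever the lens; pixels are square), "cx", "cy" (the principal point, pixels), "extrinsics" (4x4, takes a point from camera to world coordinates). Camera axes: x right, y up, looking along -z (the intrinsics and any distortion apply to the point x, -y, -z); pixel columns grow to the right and rows downward; lengths in m; the calibration is good to about 2 mm. A picture is of the moment at which its call begins.
- arm.sign_off(): hands the job in, once; it reports no verdict.
The state is a dict: "clock": time; "joints": joint angles; "dq": joint speeds; "joint_efforts": joint torques, N m; "position": TCP position; "ee_rot": TCP orientation; "force": force on the tool from outside, world axes, zero at the start; "ft_torque": the same for the moment, N m; "width": opening from 0.0 (shut) to 1.0 (fully open).
Only numpy, scipy, OpenCV 4.12 (cv2) and the standard library are available. Lean on these libraries where they do the work, as an engineer would, in place of code of your own. Each camera call takes 0.05 s, during which the arm holds its last target.

## Working session

There is one attempt and no reset: what is moved stays moved. The work goes in short steps, Python scripts to look and compute and a tool call to move; the robot and the scene stay as the last step left them, time stands still between calls to the robot, and variables do not carry over. Pictures are saved under pics/ and viewed, and the job is handed in when it is done.

Besides the shell and the picture viewer there is one more tool, called in YAML: its name, and indented under it one key for each argument. move_arm: Moves the arm, as the interface text tells. Its arguments: {"type":"object","properties":{"steps":{"type":"string"},"squeeze":{"type":"number"}},"required":["steps"]}

```bash
mkdir -p pics; cat > h.py <<'E'
import numpy as np, cv2
from cell import arm
from scipy.spatial.transform import Rotation as R
def K(d):
    f=d["img"].shape[0]/2/np.tan(np.radians(d["vfov"])/2); return f,d["cx"],d["cy"]
def pts(d):
    f,cx,cy=K(d); h,w=d["z_map"].shape; u,v=np.meshgrid(np.arange(w),np.arange(h)); z=d["z_map"]
    P=np.stack([(u-cx)/f*z,-(v-cy)/f*z,-z],-1); E=np.array(d["extrinsics"]); return P@E[:3,:3].T+E[:3,3]
def ray(d,u,v,zp):
    f,cx,cy=K(d);E=np.array(d["extrinsics"]); r=E[:3,:3]@np.array([(u-cx)/f,-(v-cy)/f,-1]); o=E[:3,3]; return o+r*(zp-o[2])/r[2]
def tool():
    s=arm.observe(); return np.array(s["position"]),R.from_rotvec(s["ee_rot"])
E
python3 - <<'E'
from h import *
s=arm.observe(); print(s); print(R.from_rotvec(s["ee_rot"]).as_matrix().round(3))
for n in ["scene","top","wrist"]:
    d=arm.get_image(n); cv2.imwrite(f"pics/{n}0.png",d["img"]); print(n,d["vfov"],d["cx"],d["cy"],np.array(d["extrinsics"]).round(3).tolist(), [k for k in d])
    np.savez(f"{n}0.npz",**d)
E
```

```text
{'clock': 0.0, 'joints': array([ 1.03637987,  0.43523333,  0.02497396,  1.57411462, -0.01163144,
        1.1339977 , -0.07508561]), 'dq': array([ 0.00141965,  0.00097739,  0.00043921,  0.0012324 , -0.00219202,
       -0.0009814 , -0.00015664]), 'joint_efforts': array([-2.25000469e-03, -6.67863035e+01,  9.83824655e-01, -3.14453673e+01,
       -6.06317958e-02,  4.31804080e-02,  1.49003895e-04]), 'position': array([ 0.26131261, -0.56717412,  0.22593177]), 'ee_rot': array([ 0.88638052,  1.3845037 , -0.88512332]), 'force': array([-0.32550698,  0.99248175, -0.1013926 ]), 'ft_torque': array([ 0.03332135,  0.00963912, -0.02242277]), 'width': 1.004170597771446}
[[-0.001  0.908  0.418]
 [ 0.001  0.418 -0.908]
 [-1.    -0.    -0.002]]
scene 47.03381084290828 252.7289777645858 186.27540048878544 [[0.875, -0.374, 0.308, 0.911], [0.485, 0.675, -0.556, -0.686], [-0.0, 0.635, 0.772, 1.069], [0.0, 0.0, 0.0, 1.0]] ['img', 'z_map', 'vfov', 'cx', 'cy', 'extrinsics']
top 42.16740674933413 255.42429627366698 189.8581849978917 [[0.017, 0.999, -0.032, 0.471], [-0.999, 0.018, 0.03, 0.036], [0.031, 0.031, 0.999, 1.329], [0.0, 0.0, 0.0, 1.0]] ['img', 'z_map', 'vfov', 'cx', 'cy', 'extrinsics']
wrist 60.00069136381789 258.66839369798464 187.6622955467773 [[0.419, 0.873, 0.249, 0.328], [-0.908, 0.403, 0.113, -0.537], [-0.002, -0.273, 0.962, 0.383], [0.0, 0.0, 0.0, 1.0]] ['img', 'z_map', 'vfov', 'cx', 'cy', 'extrinsics']
```

View pics/top0.png

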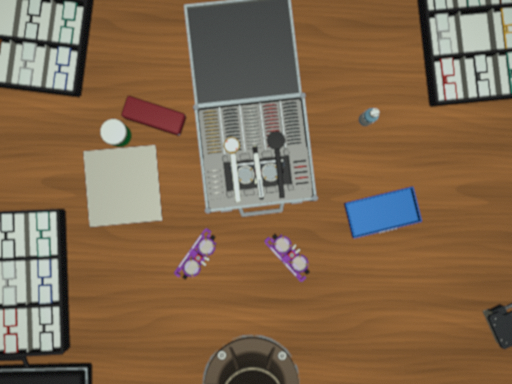

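View pics/scene0.png

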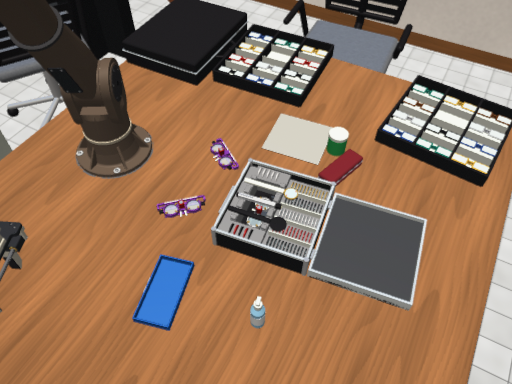

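View pics/wrist0.png

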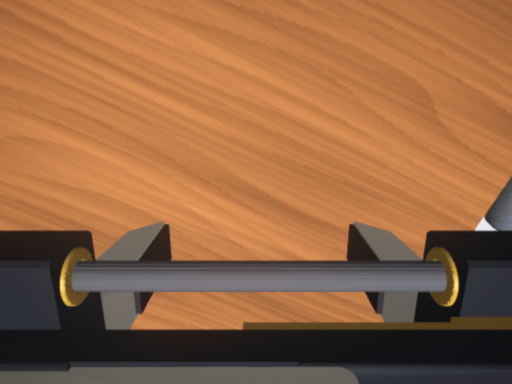

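The top view shows the case at about (255,150), with the instruments in order of increasing column: cross cylinder (236,170), torch (257,172), occluder (280,165). The mat is at (122,186) and the tray at (383,212). The frames at (197,254) and (289,257) are the purple look-alikes.

```bash
python3 - <<'E'
from h import *
d=dict(np.load("top0.npz")); im=d["img"]; P=pts(d)
c=im[85:225,185:330]; cv2.imwrite("pics/case_crop.png",cv2.resize(c,None,fx=4.1,fy=4.1,interpolation=cv2.INTER_CUBIC))
hsv=cv2.cvtColor(im,cv2.COLOR_BGR2HSV)
def rect(m,name,zp):
    m=cv2.morphologyEx(m.astype(np.uint8)*255,cv2.MORPH_OPEN,np.ones((3,3)))
    cs,_=cv2.findContours(m,cv2.RETR_EXTERNAL,cv2.CHAIN_APPROX_NONE)
    c=max(cs,key=cv2.contourArea); pp=np.array([ray(d,u,v,zp)[:2] for u,v in c[:,0]])
    r=cv2.minAreaRect(pp.astype(np.float32)); mm=np.zeros_like(m); cv2.drawContours(mm,[c],-1,255,-1)
    z=P[...,2][(mm>0)&(d["z_map"]>0)]
    print(name,cv2.contourArea(c),c[:,0].min(0),c[:,0].max(0),"centre",np.round(r[0],4),"size",np.round(r[1],4),"ang",round(r[2],2),"zmed",np.median(z).round(4), "max",np.percentile(z,98).round(4))
H,S,V=[hsv[...,i] for i in range(3)]
rect((H>100)&(H<125)&(S>150)&(V>80),"tray",0.022)
u,v=np.meshgrid(np.arange(512),np.arange(384))
rect((S<70)&(V>150)&(u>75)&(u<170)&(v>144)&(v<235),"mat",0.003)
rect(((H<6)|(H>170))&(S>130)&(v>80)&(v<150)&(u<190),"gcase",0.04)
rect((u>90)&(u<135)&(v>115)&(v<150)&(S<60)&(V>170)&(v<146),"wipes lid",0.076)
rect((u>350)&(u<390)&(v>95)&(v<130)&((H>80)&(H<125)),"spray",0.08)
E
```

```text
tray 2295.0 [346 188] [419 236] centre [ 0.4601 -0.3401] size [0.0908 0.1859] ang 14.79 zmed 0.0047 max 0.023
mat 5344.0 [ 84 145] [161 226] centre [0.518  0.3488] size [0.2013 0.1897] ang 6.28 zmed 0.0029 max 0.0084
gcase 1274.5 [122  97] [184 133] centre [0.6998 0.265 ] size [0.158  0.0577] ang 73.11 zmed 0.0394 max 0.0449
wipes lid 449.0 [101 119] [125 143] centre [0.6514 0.358 ] size [0.0604 0.0597] ang 1.46 zmed 0.0765 max 0.0815
spray 89.0 [364 109] [377 122] centre [ 0.702 -0.288] size [0.0324 0.0291] ang 46.02 zmed 0.0761 max 0.0892
```

View pics/case_crop.png

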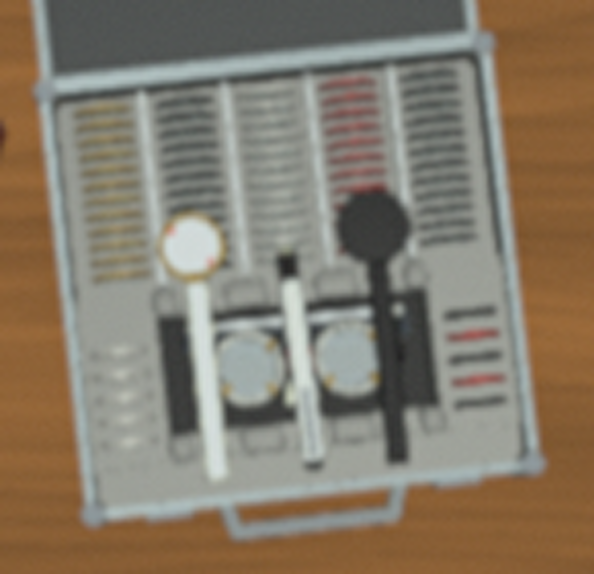

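```bash
python3 - <<'E'
from h import *
d=dict(np.load("top0.npz")); P=pts(d)
off=lambda x,y:(185+x/4.1,85+y/4.1)
for n,x,y,z in [("BL",92,517,.075),("BR",535,465,.075),("TL",45,90,.075),("TR",485,42,.075),("cc free",217,475,.076),("cc lens",192,246,.076),("torch -",313,465,.079),("torch +",288,255,.079),("occ free",397,460,.076),("occ pad",373,227,.076)]:
    print(n,ray(d,*off(x,y),z)[:2].round(4))
E
```

```text
BL [0.4549 0.118 ]
BR [ 0.4916 -0.1538]
TL [0.7171 0.1522]
TR [ 0.7534 -0.1191]
cc free [0.482 0.042]
cc lens [0.6225 0.06  ]
torch - [ 0.4891 -0.0166]
torch + [0.6178 0.0009]
occ free [ 0.4932 -0.0684]
occ pad [ 0.6366 -0.0513]
```

```bash
python3 - <<'E'
from h import *
p,r=tool(); M=r.as_matrix()
tgt=np.array([0.44,0.04,0.36]); print((M.T@(tgt-p)).round(3))
E
```

```text
[-0.133  0.416 -0.477]
```

move_arm:
  steps: "-0.06 0.03 -0.03 0.05 0 0;-0.133 0.416 -0.477 0.30 0"

```text
validation failed for argument at $.st...
```

move_arm:
  steps: "-0.133 0.416 -0.477 0.30 0;-0.133 0.416 -0.477 0.30 0;-0.133 0.416 -0.477 0.30 0;-0.133 0.416 -0.477 0.30 0;-0.133 0.416 -0.477 0.30 0;-0.133 0.416 -0.477 0.30 0;-0.133 0.416 -0.477 0.30 0;-0.133 0.416 -0.477 0.30 0;-0.133 0.416 -0.477 0.30 0;-0.133 0.416 -0.477 0.30 0"

```text
clock: 0.98
position: [0.3762, -0.1744, 0.3129]
ee_rot: [1.111, 1.268, -1.112]
force: [1.5, 0.2, 0.1]
width: 1.002
```

```bash
cat >> h.py <<'E'
def go(x,y,z,yaw=None):
    """needed shift in tool axes & turn; yaw = world angle of tool y axis (deg)"""
    p,r=tool(); M=r.as_matrix(); s=M.T@(np.array([x,y,z])-p)
    cy=np.degrees(np.arctan2(M[1,1],M[0,1])); t=0 if yaw is None else -np.radians((yaw-cy+180)%360-180)
    print("shift",s.round(4),"turn",round(t,4),"| cur",p.round(4),"yaw",cy.round(2),"tilt",np.degrees(np.arccos(-M[2,0])).round(2))
E
python3 -c "
from h import *
go(0.44,0.04,0.36,7.5)"
```

```text
shift [-0.0472  0.0914 -0.2041] turn 0.0007 | cur [ 0.3762 -0.1744  0.3129] yaw 7.54 tilt 0.03
```

move_arm:
  steps: "-0.047 0.091 -0.204 0 0;-0.047 0.091 -0.204 0 0;-0.047 0.091 -0.204 0 0;-0.047 0.091 -0.204 0 0;-0.047 0.091 -0.204 0 0;-0.047 0.091 -0.204 0 0;-0.047 0.091 -0.204 0 0"

```text
clock: 1.57
position: [0.4406, 0.0431, 0.3603]
ee_rot: [1.108, 1.272, -1.104]
force: [-0.1, 0.2, 0.7]
width: 0.997
```

```bash
python3 -c "
from h import *
go(0.44,0.04,0.36,7.5)
d=arm.get_image('wrist'); cv2.imwrite('pics/w1.png',d['img']); np.savez('w1.npz',**d)"
```

```text
shift [ 0.0003 -0.001   0.003 ] turn 0.0083 | cur [0.4406 0.0431 0.3603] yaw 7.97 tilt 0.16
```

View pics/w1.png

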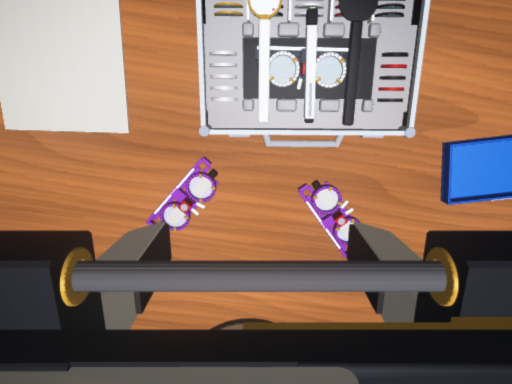

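```bash
python3 - <<'E'
from h import *
d=dict(np.load("w1.npz")); im=d["img"]; P=pts(d)
cv2.imwrite("pics/w1c.png",cv2.resize(im[0:150,190:440],None,fx=3.2,fy=3.2,interpolation=cv2.INTER_CUBIC))
for v in (25,60,95,110):
    print(v,[(u,im[v,u].max()) for u in range(256,276,1)]);print([(u,im[v,u].max()) for u in range(302,322)]);print([(u,im[v,u].max()) for u in range(343,364)])
print(P[30:110:10,263,2].round(3),P[30:110:10,310,2].round(3),P[30:110:10,352,2].round(3))
E
```

```text
25 [(256, np.uint8(210)), (257, np.uint8(206)), (258, np.uint8(182)), (259, np.uint8(214)), (260, np.uint8(242)), (261, np.uint8(251)), (262, np.uint8(252)), (263, np.uint8(252)), (264, np.uint8(252)), (265, np.uint8(252)), (266, np.uint8(253)), (267, np.uint8(252)), (268, np.uint8(250)), (269, np.uint8(240)), (270, np.uint8(220)), (271, np.uint8(212)), (272, np.uint8(211)), (273, np.uint8(211)), (274, np.uint8(211)), (275, np.uint8(211))]
[(302, np.uint8(208)), (303, np.uint8(208)), (304, np.uint8(208)), (305, np.uint8(195)), (306, np.uint8(135)), (307, np.uint8(188)), (308, np.uint8(220)), (309, np.uint8(226)), (310, np.uint8(226)), (311, np.uint8(227)), (312, np.uint8(227)), (313, np.uint8(227)), (314, np.uint8(227)), (315, np.uint8(227)), (316, np.uint8(216)), (317, np.uint8(206)), (318, np.uint8(206)), (319, np.uint8(206)), (320, np.uint8(206)), (321, np.uint8(207))]
[(343, np.uint8(177)), (344, np.uint8(178)), (345, np.uint8(195)), (346, np.uint8(200)), (347, np.uint8(201)), (348, np.uint8(201)), (349, np.uint8(194)), (350, np.uint8(111)), (351, np.uint8(47)), (352, np.uint8(39
[... 3666 characters left out ...]
t8(217)), (318, np.uint8(212)), (319, np.uint8(166)), (320, np.uint8(152)), (321, np.uint8(167))]
[(343, np.uint8(114)), (344, np.uint8(56)), (345, np.uint8(59)), (346, np.uint8(74)), (347, np.uint8(78)), (348, np.uint8(76)), (349, np.uint8(74)), (350, np.uint8(71)), (351, np.uint8(68)), (352, np.uint8(66)), (353, np.uint8(68)), (354, np.uint8(124)), (355, np.uint8(195)), (356, np.uint8(210)), (357, np.uint8(211)), (358, np.uint8(211)), (359, np.uint8(210)), (360, np.uint8(206)), (361, np.uint8(161)), (362, np.uint8(116)), (363, np.uint8(138))]
[0.075 0.075 0.074 0.075 0.074 0.075 0.074 0.076] [0.078 0.079 0.08  0.079 0.079 0.078 0.08  0.079] [0.076 0.074 0.075 0.075 0.074 0.075 0.075 0.075]
```

View pics/w1c.png

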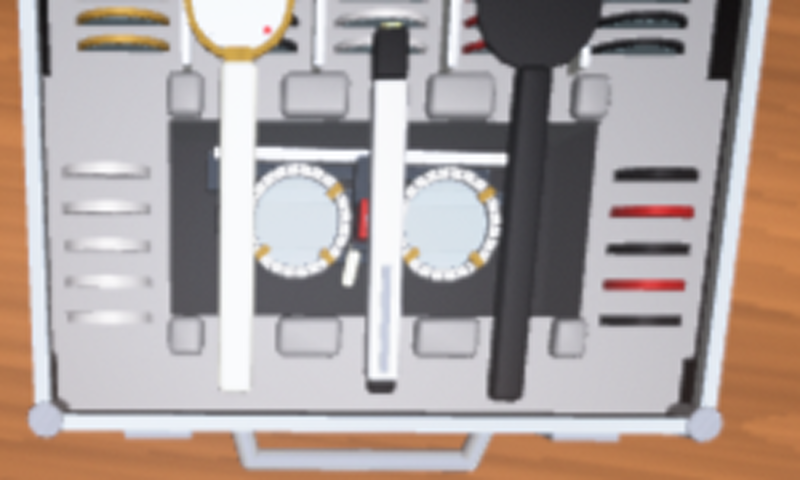

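```bash
python3 - <<'E'
from h import *
d=dict(np.load("w1.npz")); P=pts(d); Z=P[...,2]
cen=np.array([0.604,-0.0007]); 
for n,(u0,u1),top,endv,um in [("cc",(250,280),.076,(122.0,),263.5),("torch",(298,324),.079,(122.,),309.5),("occ",(338,364),.076,(125.,),348)]:
    mids=[]
    for v in range(45,95):
        us=np.where(Z[v,u0:u1]>0.066)[0]+u0
        if len(us)<5: continue
        a=ray(d,us.min()-.5,v,top);b=ray(d,us.max()+.5,v,top); mids.append([*(a+b)[:2]/2,np.linalg.norm(a-b)])
    m=np.array(mids); vx,vy,x0,y0=cv2.fitLine(m[:,:2].astype(np.float32),cv2.DIST_L2,0,.01,.01).ravel()
    if vx<0: vx,vy=-vx,-vy
    dirn=np.array([vx,vy]); e=ray(d,um,endv[0],top)[:2]; pe=np.array([x0,y0])+dirn*((e-[x0,y0])@dirn)
    L=68 if n=="torch" else 69
    print(n,"width",np.median(m[:,2]).round(4),len(m),"yaw",np.degrees(np.arctan2(vy,vx)).round(2),"end",pe.round(4),"mid",(pe+dirn*L/1000).round(4))
print("torch + end",ray(d,312,8,.079)[:2])
for n,u,v in [("BL",204,131),("BR",410,132)]: print(n,ray(d,u,v,.075)[:2])
E
```

```text
cc width 0.014 50 yaw 7.4 end [0.4786 0.044 ] mid [0.547  0.0529]
torch width 0.0139 50 yaw 8.37 end [ 0.4871 -0.0148] mid [ 0.5544 -0.0049]
occ width 0.0149 50 yaw 7.09 end [ 0.4902 -0.0664] mid [ 0.5587 -0.0578]
torch + end [0.61914704 0.0045687 ]
BL [0.45618525 0.11863271]
BR [ 0.49280681 -0.15081096]
```

```bash
python3 - <<'E'
from h import *
d=dict(np.load("w1.npz")); P=pts(d); Z=P[...,2]
for v in (55,70,85): print(v,[(u,Z[v,u].round(3)) for u in list(range(206,256,4))+list(range(364,416,4))])
f=ray(d,243,70,.07);g=ray(d,376,70,.07);print(f,g,np.linalg.norm(f-g))
E
```

```text
55 [(206, np.float64(0.061)), (210, np.float64(0.06)), (214, np.float64(0.061)), (218, np.float64(0.063)), (222, np.float64(0.062)), (226, np.float64(0.062)), (230, np.float64(0.062)), (234, np.float64(0.06)), (238, np.float64(0.061)), (242, np.float64(0.06)), (246, np.float64(0.005)), (250, np.float64(0.007)), (254, np.float64(0.006)), (364, np.float64(0.013)), (368, np.float64(0.033)), (372, np.float64(0.051)), (376, np.float64(0.06)), (380, np.float64(0.061)), (384, np.float64(0.066)), (388, np.float64(0.071)), (392, np.float64(0.073)), (396, np.float64(0.072)), (400, np.float64(0.073)), (404, np.float64(0.071)), (408, np.float64(0.059)), (412, np.float64(0.061))]
70 [(206, np.float64(0.062)), (210, np.float64(0.06)), (214, np.float64(0.061)), (218, np.float64(0.06)), (222, np.float64(0.061)), (226, np.float64(0.062)), (230, np.float64(0.061)), (234, np.float64(0.063)), (238, np.float64(0.062)), (242, np.float64(0.062)), (246, np.float64(0.005)), (250, np.float64(0.005)), (254, np.float64(0.006)), (364, np.float64(0.02)), (368, np.float64(0.039)), (372, np.float64(0.054)), (376, n
[... 321 characters left out ...]
64(0.062)), (218, np.float64(0.063)), (222, np.float64(0.063)), (226, np.float64(0.062)), (230, np.float64(0.06)), (234, np.float64(0.063)), (238, np.float64(0.061)), (242, np.float64(0.062)), (246, np.float64(0.004)), (250, np.float64(0.006)), (254, np.float64(0.005)), (364, np.float64(0.027)), (368, np.float64(0.045)), (372, np.float64(0.062)), (376, np.float64(0.062)), (380, np.float64(0.062)), (384, np.float64(0.06)), (388, np.float64(0.061)), (392, np.float64(0.063)), (396, np.float64(0.061)), (400, np.float64(0.061)), (404, np.float64(0.063)), (408, np.float64(0.061)), (412, np.float64(0.068))]
[0.53913811 0.07753621 0.07      ] [ 0.56265409 -0.08992291  0.07      ] 0.16910220951976182
```

```bash
python3 -c "
from h import *
go(0.547,0.0529,0.068,7.4)"
```

```text
shift [0.2916 0.1075 0.0021] turn 0.0074 | cur [0.4401 0.0402 0.3596] yaw 7.83 tilt 0.04
```

move_arm:
  steps: "0.04 0.035 0.001 0 155;0.08 0.07 0.002 0.007 155;0.12 0.1 0.002 0.007 155;0.16 0.107 0.002 0.007 155;0.2 0.107 0.002 0.007 155;0.22 0.107 0.002 0.007 155;0.225 0.107 0.002 0.007 155;0.225 0.107 0.002 0.007 155"

```text
clock: 2.28
position: [0.5437, 0.048, 0.1317]
ee_rot: [1.114, 1.269, -1.123]
force: [0.5, -1.1, 0.8]
width: 0.469
```

```bash
python3 -c "
from h import *
go(0.547,0.0529,0.068,7.4); print(arm.observe()['width'])
d=arm.get_image('wrist'); cv2.imwrite('pics/w2.png',d['img'])"
```

```text
shift [ 0.0637  0.0043 -0.0045] turn -0.0056 | cur [0.5437 0.048  0.1317] yaw 7.08 tilt 0.4
0.4688744511650791
```

View pics/w2.png

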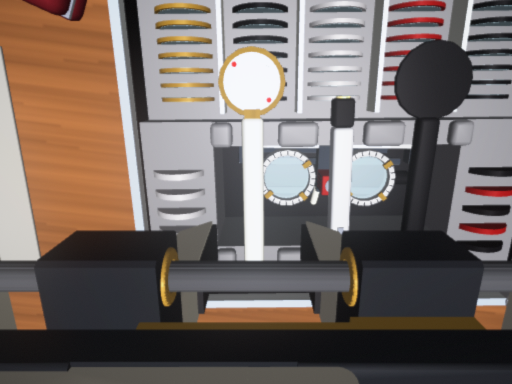

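move_arm:
  steps: "0 0 0 0 155;0.02 0 0 0 155;0.035 0 0 0 155;0.035 0 0 0 155;0.035 0 0 0 155"

```text
clock: 2.75
position: [0.547, 0.0498, 0.1014]
ee_rot: [1.118, 1.264, -1.115]
force: [0.2, 0.4, 0.3]
width: 0.391
```

```bash
python3 -c "
from h import *
go(0.547,0.0529,0.068,7.4); print(arm.observe()['width'])"
```

```text
shift [ 0.0334  0.0003 -0.0031] turn -0.0046 | cur [0.547  0.0498 0.1014] yaw 7.13 tilt 0.13
0.3907796480971807
```

move_arm:
  steps: "0.01 0 0 0 155;0.02 0 0 0 155;0.02 0 0 0 155;0.02 0 0 0 155"

```text
clock: 3.08
position: [0.5457, 0.0498, 0.0791]
ee_rot: [1.116, 1.266, -1.118]
force: [-0.7, -0.4, 0.0]
width: 0.399
```

```bash
python3 -c "
from h import *
go(0.547,0.0529,0.068,7.4); s=arm.observe(); print(s['width'],s['dq'].round(3))
d=arm.get_image('wrist');go(0.547,0.0529,0.068,7.4); cv2.imwrite('pics/w3.png',d['img'][150:,150:400])"
```

```text
shift [ 0.0111  0.0016 -0.0029] turn -0.0043 | cur [0.5457 0.0498 0.0791] yaw 7.15 tilt 0.06
0.39882733642054347 [ 0.002 -0.008 -0.004 -0.01  -0.003  0.006  0.002]
shift [ 0.0114  0.0013 -0.0029] turn -0.0043 | cur [0.546  0.0499 0.0794] yaw 7.15 tilt 0.02
```

View pics/w3.png

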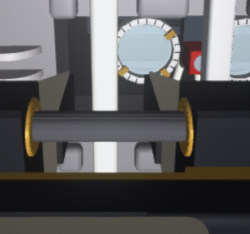

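move_arm:
  steps: "0.006 0.001 -0.003 -0.004 155;0.011 0.001 -0.003 -0.004 155;0.011 0.001 -0.003 -0.004 155;0.011 0.001 -0.003 -0.004 255;0.011 0.001 -0.003 -0.004 255;0.011 0.001 -0.003 -0.004 255;0.011 0.001 -0.003 -0.004 255;0.011 0.001 -0.003 -0.004 255;0.011 0.001 -0.003 -0.004 255"
  squeeze: 15

```text
clock: 3.88
position: [0.5469, 0.0529, 0.0686]
ee_rot: [1.114, 1.267, -1.114]
force: [0.6, 0.7, 0.1]
width: 0.151
```

```bash
python3 -c "
from h import *
go(0.547,0.0529,0.068,7.4); s=arm.observe(); print(s['width']*92)
go(0.492,0.400,0.2,6)"
```

```text
shift [ 0.0006  0.0001 -0.    ] turn -0.0006 | cur [0.5469 0.0529 0.0686] yaw 7.37 tilt 0.02
13.936091847542185
shift [-0.1315 -0.0099 -0.3513] turn 0.0239 | cur [0.5469 0.0529 0.0686] yaw 7.37 tilt 0.02
```

move_arm:
  steps: "-0.02 0 0 0 255;-0.05 0 0 0 255;-0.07 0 -0.02 0 255;-0.07 -0.002 -0.06 0 255;-0.07 -0.004 -0.1 0 255;-0.07 -0.006 -0.14 0 255;-0.07 -0.008 -0.18 0 255;-0.07 -0.009 -0.22 0 255;-0.07 -0.011 -0.26 0 255;-0.07 -0.013 -0.3 0 255"

```text
clock: 4.72
position: [0.4948, 0.3505, 0.1385]
ee_rot: [1.114, 1.267, -1.114]
force: [0.5, -0.5, -1.2]
width: 0.15
```

move_arm:
  steps: "0 0 -0.03 0 255;0.02 0 -0.05 0 255;0.05 0 -0.054 0 255;0.08 0 -0.054 0 255;0.1 0 -0.054 0 255;0.11 0 -0.054 0 255;0.11 0 -0.054 0 255"

```text
clock: 5.3
position: [0.4872, 0.4011, 0.026]
ee_rot: [1.11, 1.268, -1.117]
force: [-0.3, 0.2, -0.1]
width: 0.148
```

```bash
python3 -c "
from h import *
go(0.488,0.402,0.0055,7.37); s=arm.observe(); print(s['width']*92,s['force'])
d=arm.get_image('wrist'); cv2.imwrite('pics/w4.png',d['img'])
go(0.488,0.402,0.0055,7.37)
d=arm.get_image('top'); cv2.imwrite('pics/t4.png',cv2.resize(d['img'][80:260,60:340],None,fx=2.8,fy=2.8))
"
```

```text
shift [ 0.0205  0.001  -0.0009] turn 0.0002 | cur [0.4872 0.4011 0.026 ] yaw 7.38 tilt 0.25
13.60464354257448 [-0.32919644  0.23021222 -0.14315697]
shift [ 0.0224 -0.0001 -0.0001] turn 0.0 | cur [0.4881 0.4019 0.0279] yaw 7.37 tilt 0.09
```

View pics/w4.png

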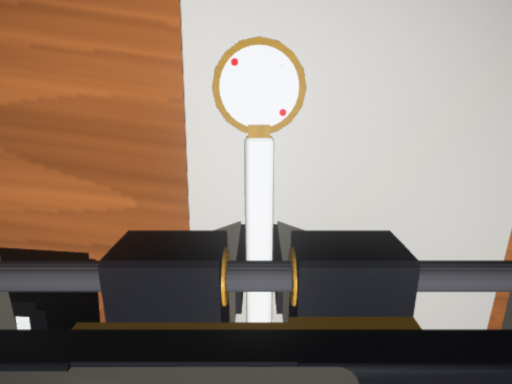

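View pics/t4.png

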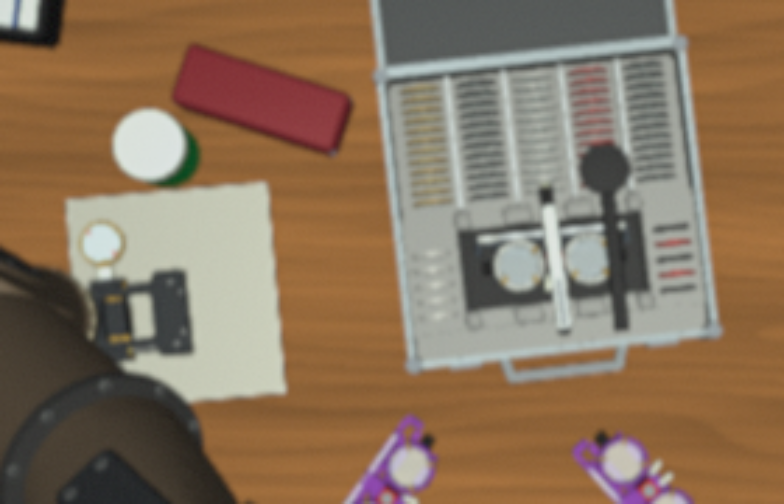

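The cross cylinder is held straight over the mat, handle at (258,180), with about 50 mm to the mat edge at (187,180).

move_arm:
  steps: "0.01 0 0 0 255;0.017 0 0 0 255;0.02 0 0 0 255;0.022 0 0 0 255;0.022 0 0 0 255;0.022 0 0 0 255"

```text
clock: 5.9
position: [0.4885, 0.4024, 0.0065]
ee_rot: [1.114, 1.267, -1.114]
force: [0.4, -0.4, -0.8]
width: 0.149
```

move_arm:
  steps: "0.001 0 0 0 255;0.001 0 0 0 255;0.001 0 0 0 255"

```text
clock: 6.15
position: [0.4886, 0.4026, 0.0056]
ee_rot: [1.114, 1.267, -1.113]
force: [-0.0, 0.1, -0.3]
width: 0.151
```

```bash
python3 -c "
from h import *
s=arm.observe(); print(s['position'],s['force'])"
```

```text
[0.48855031 0.40255267 0.00562283] [-0.01933453  0.07332874 -0.30452523]
```

move_arm:
  steps: "0 0 0 0 165;0 0 0 0 165;0 0 0 0 165;0 0 0 0 165;-0.02 0 0 0 165;-0.06 0 0 0 155;-0.1 0 0.02 0 155;-0.12 0 0.06 0 155;-0.12 0 0.1 0 155;-0.12 0 0.14 0 155"

```text
clock: 6.98
position: [0.507, 0.265, 0.1276]
ee_rot: [1.116, 1.267, -1.109]
force: [1.3, -0.8, -0.9]
width: 0.39
```

```bash
python3 -c "
from h import *
go(0.554,-0.005,0.125,8.1)
d=arm.get_image('wrist'); cv2.imwrite('pics/w5.png',d['img'])
"
```

```text
shift [0.0022 0.0115 0.2739] turn -0.011 | cur [0.507  0.265  0.1276] yaw 7.47 tilt 0.24
```

View pics/w5.png

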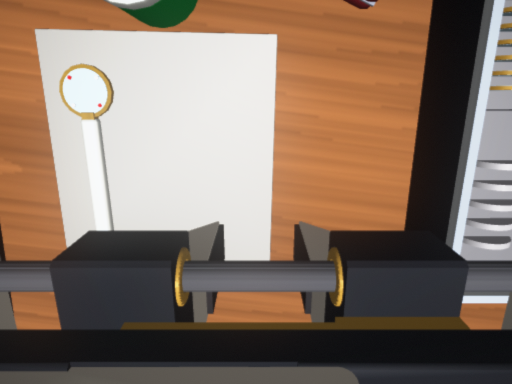

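move_arm:
  steps: "0.002 0.002 0.04 0 155;0.002 0.004 0.08 0 155;0.002 0.006 0.12 0 155;0.002 0.008 0.16 -0.008 155;0.002 0.01 0.2 -0.008 155;0.002 0.011 0.24 -0.008 155;0.002 0.011 0.268 -0.01 155;0.004 0.011 0.268 -0.01 155;0.004 0.011 0.268 -0.01 155"

```text
clock: 7.78
position: [0.5514, -0.0015, 0.121]
ee_rot: [1.109, 1.27, -1.11]
force: [0.6, 0.4, -0.1]
width: 0.394
```

```bash
python3 -c "
from h import *
go(0.554,-0.005,0.068,8.1)
d=arm.get_image('wrist'); cv2.imwrite('pics/w6.png',d['img']);np.savez('w6.npz',**d)
go(0.554,-0.005,0.068,8.1)
P=pts(d);Z=P[...,2]
for v in range(120,222,10):
    us=np.where((Z[v]>.07)&(P[v,:,1]>-0.03)&(P[v,:,1]<0.03))[0]
    if len(us): print(v,us.min(),us.max(),((ray(d,us.min()-.5,v,.079)+ray(d,us.max()+.5,v,.079))/2).round(4),Z[v,us].mean().round(4))
"
```

```text
shift [0.053  0.0021 0.0038] turn -0.0071 | cur [ 0.5514 -0.0015  0.121 ] yaw 7.69 tilt 0.05
shift [0.0532 0.0019 0.0061] turn -0.0039 | cur [0.5513 0.0007 0.1212] yaw 7.88 tilt 0.03
120 254 275 [0.6095 0.0027 0.079 ] 0.0785
130 47 475 [0.6034 0.0039 0.079 ] 0.0858
140 68 315 [0.592  0.0444 0.079 ] 0.0834
150 35 313 [0.5845 0.0544 0.079 ] 0.0836
160 255 403 [ 0.5911 -0.0395  0.079 ] 0.0872
170 26 275 [0.5702 0.0678 0.079 ] 0.0873
180 89 275 [0.5665 0.0482 0.079 ] 0.0964
190 85 429 [0.5663 0.0014 0.079 ] 0.1183
200 173 275 [0.557  0.0211 0.079 ] 0.0877
210 185 275 [0.5509 0.0166 0.079 ] 0.0971
220 224 380 [ 0.5504 -0.0299  0.079 ] 0.1031
```

View pics/w6.png

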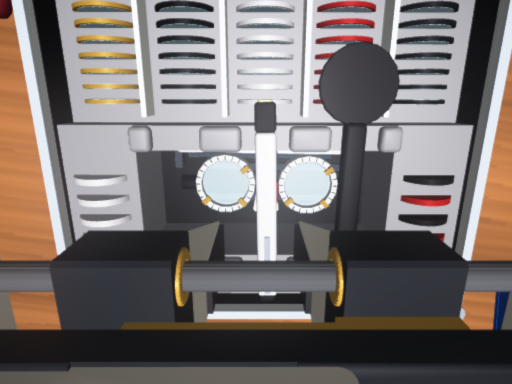

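```bash
python3 -c "
from h import *
d=dict(np.load('w6.npz'));P=pts(d);Z=P[...,2]
for v in range(110,228,10):
    us=[u for u in range(245,290) if .07<Z[v,u]<.083]
    print(v,us[0],us[-1],((ray(d,us[0]-.5,v,.079)+ray(d,us[-1]+.5,v,.079))/2).round(4)[:2])
go(0.554,-0.005,0.068,8.1)
print(ray(d,265,103,.079),ray(d,267,295,.079))
"
```

```text
110 254 275 [0.6152 0.0035]
120 254 275 [0.6095 0.0027]
130 255 275 [0.6038 0.0016]
140 255 289 [ 0.5984 -0.0034]
150 255 275 [ 5.919e-01 -1.000e-04]
160 255 275 [ 0.5858 -0.0009]
170 255 275 [ 0.5797 -0.0018]
180 256 275 [ 0.5734 -0.003 ]
190 256 275 [ 0.567  -0.0039]
200 256 275 [ 0.5606 -0.0048]
210 256 275 [ 0.5539 -0.0057]
220 256 276 [ 0.5473 -0.007 ]
shift [0.0532 0.0019 0.0061] turn -0.0039 | cur [0.5513 0.0007 0.1212] yaw 7.88 tilt 0.03
[0.61914662 0.00378048 0.079     ] [ 0.49287686 -0.01541214  0.079     ]
```

move_arm:
  steps: "0.01 0.002 0.006 -0.006 155;0.025 0.002 0.006 -0.006 155;0.04 0.002 0.006 -0.006 155;0.048 0.002 0.006 -0.006 155;0.053 0.002 0.006 -0.006 155;0.053 0.002 0.006 -0.006 155;0.053 0.002 0.006 -0.006 155"

```text
clock: 8.42
position: [0.5544, -0.0043, 0.0685]
ee_rot: [1.101, 1.275, -1.101]
force: [0.1, 0.0, 0.1]
width: 0.395
```

```bash
python3 -c "
from h import *
go(0.554,-0.0055,0.068,8.2)"
```

```text
shift [ 0.0005 -0.0006  0.0011] turn 0.0027 | cur [ 0.5544 -0.0043  0.0685] yaw 8.36 tilt 0.01
```

move_arm:
  steps: "0 0 0.001 0 155;0 0 0.001 0 255;0 0 0.001 0 255;0 0 0.001 0 255;0 0 0.001 0 255;0 0 0.001 0 255;0 0 0.001 0 255"

```text
clock: 9.0
position: [0.5546, -0.006, 0.0687]
ee_rot: [1.102, 1.274, -1.102]
force: [-0.9, -1.2, 3.7]
width: 0.138
```

```bash
python3 -c "
from h import *
go(0.496,0.347,0.1385); print(arm.observe()['width']*92)
go(0.496,0.347,0.0055)"
```

```text
shift [-0.0699 -0.0071 -0.3578] turn 0 | cur [ 0.5546 -0.006   0.0687] yaw 8.29 tilt 0.02
12.735385191285205
shift [ 0.0631 -0.0071 -0.3578] turn 0 | cur [ 0.5546 -0.006   0.0687] yaw 8.29 tilt 0.02
```

move_arm:
  steps: "-0.02 0 0 0 255;-0.05 0 0 0 255;-0.07 0 -0.02 0 255;-0.07 -0.001 -0.06 0 255;-0.07 -0.002 -0.1 0 255;-0.07 -0.003 -0.14 0 255;-0.07 -0.004 -0.18 0 255;-0.07 -0.005 -0.22 0 255;-0.07 -0.006 -0.26 0 255;-0.07 -0.007 -0.3 0 255"

```text
clock: 9.83
position: [0.5035, 0.2916, 0.1383]
ee_rot: [1.102, 1.274, -1.102]
force: [0.9, 1.1, -0.5]
width: 0.139
```

move_arm:
  steps: "0 0 -0.03 0 255;0.02 0 -0.05 0 255;0.05 0 -0.057 0 255;0.08 0 -0.057 0 255;0.1 0 -0.057 0 255;0.112 0 -0.057 0 255;0.12 0 -0.057 0 255;0.126 0 -0.057 0 255;0.13 0 -0.057 0 255;0.132 0 -0.057 0 255"

```text
clock: 10.67
position: [0.4966, 0.3465, 0.0068]
ee_rot: [1.103, 1.274, -1.101]
force: [0.3, 0.4, -0.4]
width: 0.14
```

move_arm:
  steps: "0.001 0 0 0 255;0.001 0 0 0 255;0.001 0 0 0 255"

```text
clock: 10.92
position: [0.4964, 0.3466, 0.0061]
ee_rot: [1.103, 1.274, -1.101]
force: [-0.1, -0.8, -0.3]
width: 0.139
```

```bash
python3 -c "
from h import *
go(0.496,0.347,0.0055)
d=arm.get_image('wrist'); cv2.imwrite('pics/w7.png',d['img'])"
```

```text
shift [ 0.0006 -0.0004 -0.0005] turn 0 | cur [0.4964 0.3466 0.0061] yaw 8.28 tilt 0.06
```

View pics/w7.png

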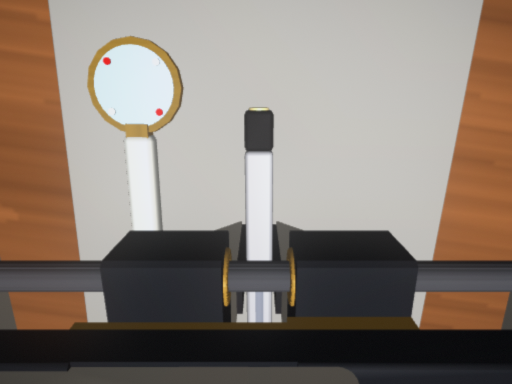

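move_arm:
  steps: "0.0005 0 0 0 165;0.0005 0 0 0 165;0.0005 0 0 0 165;0.0005 0 0 0 165;-0.02 0 0 0 165;-0.06 0 0 0 155;-0.1 0 0.02 0 155;-0.12 0.001 0.06 0.005 155;-0.12 0.001 0.1 0.01 155;-0.12 0.002 0.14 0.015 155"

```text
clock: 11.8
position: [0.5189, 0.2095, 0.1276]
ee_rot: [1.115, 1.267, -1.108]
force: [1.4, -0.2, 0.1]
width: 0.392
```

move_arm:
  steps: "0 0 0.04 0 155;0 0 0.08 0 155;0 0 0.12 0 155;0 0 0.16 0 155;0 0 0.2 0 155;0 0 0.24 0 155;0 0 0.255 0 155;0 0 0.255 0 155;0 0 0.255 0 155"

```text
clock: 12.55
position: [0.5509, -0.0442, 0.1254]
ee_rot: [1.115, 1.267, -1.115]
force: [-0.3, 0.8, 0.2]
width: 0.392
```

```bash
python3 -c "
from h import *
d=arm.get_image('wrist'); cv2.imwrite('pics/w8.png',d['img']);np.savez('w8.npz',**d)
P=pts(d);Z=P[...,2]
for v in range(110,228,10):
    us=[u for u in range(235,300) if .069<Z[v,u]<.083]
    if us: print(v,us[0],us[-1],((ray(d,us[0]-.5,v,.076)+ray(d,us[-1]+.5,v,.076))/2).round(4)[:2])
go(0.5587,-0.0578,0.068,7.1)
"
```

```text
110 270 299 [ 0.6159 -0.0518]
120 235 296 [ 0.6085 -0.0412]
130 235 295 [ 0.6025 -0.0417]
140 235 295 [ 0.5964 -0.0425]
150 273 295 [ 0.5917 -0.0551]
160 273 294 [ 0.5854 -0.0558]
170 273 294 [ 0.579  -0.0567]
180 273 294 [ 0.5725 -0.0577]
190 273 293 [ 0.5658 -0.0584]
200 273 293 [ 0.5591 -0.0594]
210 272 292 [ 0.5522 -0.0597]
220 273 292 [ 0.5452 -0.0611]
shift [0.0574 0.0058 0.0162] turn 0.0058 | cur [ 0.5509 -0.0425  0.1254] yaw 7.43 tilt 0.04
```

View pics/w8.png

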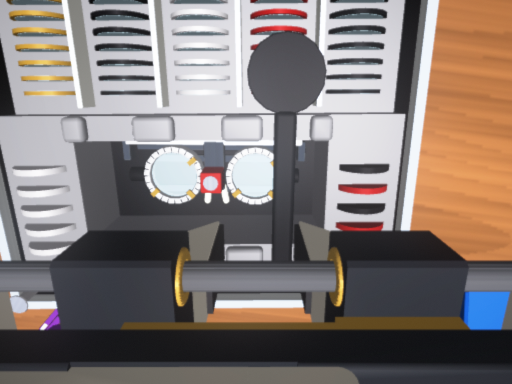

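move_arm:
  steps: "0.005 0.003 0.01 0 155;0.015 0.006 0.017 0 155;0.03 0.006 0.017 0 155;0.045 0.006 0.017 0 155;0.053 0.006 0.017 0 155;0.057 0.006 0.017 0 155;0.057 0.006 0.017 0 155;0.057 0.006 0.017 0 155"

```text
clock: 13.27
position: [0.5593, -0.059, 0.0684]
ee_rot: [1.113, 1.268, -1.113]
force: [-0.4, 0.4, 0.2]
width: 0.395
```

```bash
python3 -c "
from h import *
go(0.5587,-0.059,0.068,7.3)"
```

```text
shift [ 0.0004 -0.0006 -0.0001] turn 0.0029 | cur [ 0.5593 -0.059   0.0684] yaw 7.47 tilt 0.01
```

move_arm:
  steps: "0 0 0 0 255;0 0 0 0 255;0 0 0 0 255;0 0 0 0 255;0 0 0 0 255;0 0 0 0 255"

```text
clock: 13.77
position: [0.5593, -0.0593, 0.0688]
ee_rot: [1.113, 1.267, -1.113]
force: [-1.3, -0.4, 3.5]
width: 0.145
```

```bash
python3 -c "
from h import *
go(0.502,0.293,0.1385); print(arm.observe()['width']*92)
go(0.502,0.293,0.0055)"
```

```text
shift [-0.0698 -0.0113 -0.3568] turn 0 | cur [ 0.5593 -0.0593  0.0688] yaw 7.43 tilt 0.04
13.377742427113628
shift [ 0.0632 -0.0114 -0.3568] turn 0 | cur [ 0.5593 -0.0593  0.0688] yaw 7.43 tilt 0.04
```

move_arm:
  steps: "-0.02 0 0 0 255;-0.05 0 0 0 255;-0.07 -0.001 -0.02 0 255;-0.07 -0.002 -0.06 0 255;-0.07 -0.003 -0.1 0 255;-0.07 -0.004 -0.14 0 255;-0.07 -0.006 -0.18 0 255;-0.07 -0.008 -0.22 0 255;-0.07 -0.01 -0.26 0 255;-0.07 -0.011 -0.3 0 255"

```text
clock: 14.6
position: [0.5085, 0.2384, 0.1384]
ee_rot: [1.113, 1.268, -1.113]
force: [-0.1, 0.2, 0.5]
width: 0.152
```

move_arm:
  steps: "0 0 -0.03 0 255;0.02 0 -0.05 0 255;0.05 0 -0.056 0 255;0.08 0 -0.056 0 255;0.1 0 -0.056 0 255;0.112 0 -0.056 0 255;0.12 0 -0.056 0 255;0.126 0 -0.056 0 255;0.13 0 -0.056 0 255;0.133 0 -0.056 0 255"

```text
clock: 15.43
position: [0.5027, 0.2925, 0.0059]
ee_rot: [1.114, 1.267, -1.112]
force: [0.2, 0.2, 0.8]
width: 0.148
```

move_arm:
  steps: "0.0005 0 0 0 255;0.0005 0 0 0 255;0.0005 0 0 0 255"

```text
clock: 15.68
position: [0.5027, 0.2926, 0.0057]
ee_rot: [1.114, 1.267, -1.112]
force: [0.0, 0.1, 3.0]
width: 0.151
```

```bash
python3 -c "
from h import *
go(0.502,0.293,0.0055)
d=arm.get_image('wrist'); cv2.imwrite('pics/w9.png',d['img'])"
```

```text
shift [ 0.0002 -0.0007 -0.0005] turn 0 | cur [0.5027 0.2926 0.0057] yaw 7.42 tilt 0.09
```

View pics/w9.png

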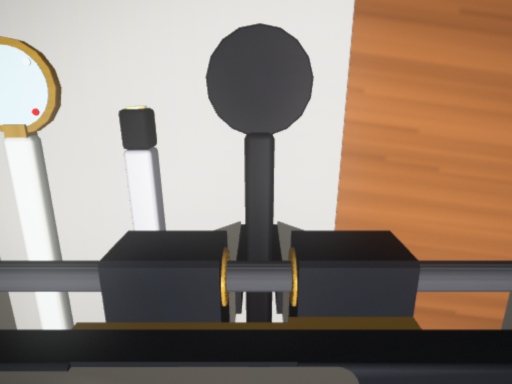

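move_arm:
  steps: "0 0 0 0 165;0 0 0 0 165;0 0 0 0 165;0 0 0 0 165;-0.02 0 0 0 165;-0.06 0 0 0 155;-0.1 0 0.02 0 155;-0.14 -0.01 0.06 0 155;-0.17 -0.02 0.1 0 155;-0.19 -0.02 0.14 0 155"

```text
clock: 16.57
position: [0.4985, 0.1768, 0.1813]
ee_rot: [1.112, 1.269, -1.11]
force: [0.6, -0.3, -0.9]
width: 0.395
```

```bash
python3 -c "
from h import *
d=dict(np.load('w8.npz'));P=pts(d);im=d['img'].astype(int)
m=(im[...,2]>130)&(im[...,1]<70)&(im[...,0]<70); m[:160]=0;m[200:]=0;m[:,:190]=0;m[:,235:]=0
v,u=np.where(m);print(u.min(),u.max(),v.min(),v.max(),ray(d,(u.min()+u.max())/2,(v.min()+v.max())/2,.044)); 
zz=P[172:195,200:222,2]; print(zz[::3,::2].round(3))
cv2.imwrite('pics/k.png',cv2.resize(d['img'][130:230,110:310],None,fx=3.5,fy=3.5,interpolation=cv2.INTER_CUBIC))
go(0.5,0.0,0.22,7.5)
d=arm.get_image('top'); cv2.imwrite('pics/t10.png',cv2.resize(d['img'][80:260,60:340],None,fx=2.8,fy=2.8))
"
```

```text
202 221 173 192 [ 0.55586207 -0.00840205  0.044     ]
[[0.042 0.044 0.042 0.043 0.042 0.042 0.043 0.042 0.042 0.043 0.042]
 [0.043 0.044 0.044 0.043 0.044 0.041 0.043 0.042 0.044 0.045 0.042]
 [0.043 0.044 0.045 0.044 0.044 0.043 0.044 0.043 0.044 0.043 0.043]
 [0.042 0.044 0.043 0.044 0.044 0.044 0.044 0.045 0.043 0.043 0.042]
 [0.043 0.043 0.044 0.043 0.044 0.044 0.045 0.044 0.044 0.044 0.043]
 [0.042 0.043 0.044 0.043 0.044 0.044 0.045 0.045 0.044 0.043 0.043]
 [0.044 0.044 0.043 0.043 0.043 0.044 0.043 0.043 0.044 0.042 0.042]
 [0.007 0.006 0.005 0.015 0.014 0.014 0.005 0.005 0.006 0.006 0.006]]
shift [-0.0389 -0.0218  0.1755] turn 0.0014 | cur [0.4985 0.1768 0.1813] yaw 7.58 tilt 0.09
```

View pics/k.png

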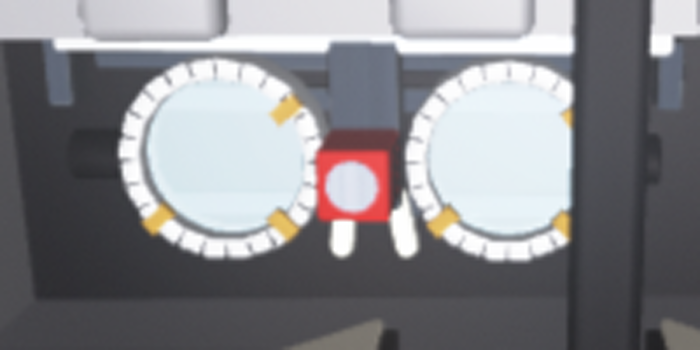

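View pics/t10.png

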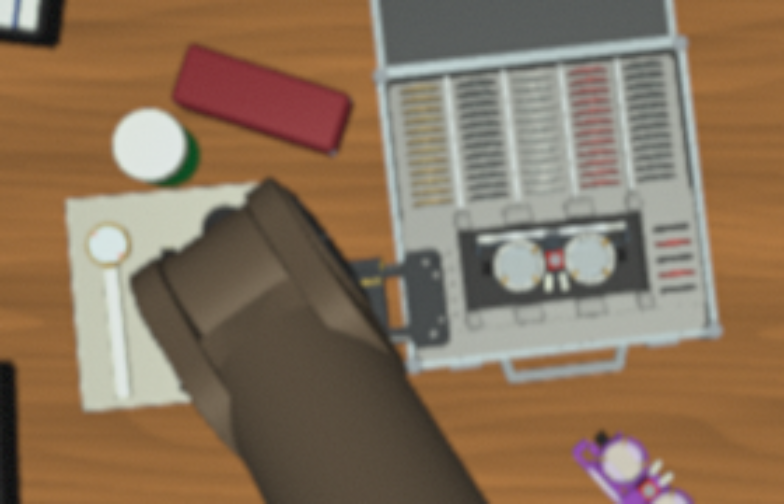

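The red knob at (211,183) in the wrist view sits on the silver frame in the well. The other two knobs are on purple frames on the table, so they are the look-alikes. I'll take one closer look from above.

move_arm:
  steps: "-0.02 -0.005 0.04 0 155;-0.02 -0.01 0.08 0 155;-0.02 -0.02 0.12 0 155;-0.02 -0.022 0.16 0 155;-0.02 -0.022 0.183 0 155;-0.02 -0.022 0.183 0 155;-0.02 -0.022 0.183 0 155"

```text
clock: 17.2
position: [0.5011, -0.0092, 0.199]
ee_rot: [1.116, 1.266, -1.116]
force: [-0.1, 0.7, 0.5]
width: 0.394
```

```bash
python3 -c "
from h import *
d=arm.get_image('wrist');np.savez('w11.npz',**d);P=pts(d);im=d['img'].astype(int)
m=(im[...,2]>130)&(im[...,1]<70)&(im[...,0]<70)&(P[...,2]>.035)&(P[...,2]<.05); m[228:]=0;m[:,:200]=0;m[:,320:]=0
v,u=np.where(m);print(u.min(),u.max(),v.min(),v.max())
c=cv2.findNonZero(m.astype(np.uint8)); r=cv2.minAreaRect(c); print(r, ray(d,*r[0],.044))
q=np.array([ray(d,*x,.044)[:2] for x in cv2.boxPoints(r)]);print(q.round(4).tolist())
u0,v0=map(int,r[0]); cv2.imwrite('pics/k2.png',cv2.resize(d['img'][v0-60:v0+60,u0-90:u0+90],None,fx=4,fy=4,interpolation=cv2.INTER_CUBIC))
Z=P[...,2]; print('cells',[(u,Z[v0,u].round(3)) for u in range(u0-40,u0+41,4)]); print([(v,Z[v,u0].round(3)) for v in range(v0-40,min(228,v0+40),4)])
go(*ray(d,*r[0],.044)[:2],0.1)
"
```

```text
302 306 12 38
((304.4737548828125, 25.07790184020996), (3.0303189754486084, 25.9969425201416), 4.573921203613281) [ 0.63453865 -0.03198007  0.044     ]
[[0.6242, -0.0315], [0.6445, -0.0299], [0.6446, -0.0325], [0.6244, -0.0341]]Traceback (most recent call last):
  File "<string>", line 8, in <module>
    u0,v0=map(int,r[0]); cv2.imwrite('pics/k2.png',cv2.resize(d['img'][v0-60:v0+60,u0-90:u0+90],None,fx=4,fy=4,interpolation=cv2.INTER_CUBIC))
                                                   ~~~~~~~~~~^^^^^^^^^^^^^^^^^^^^^^^^^^^^^^^^^^^^^^^^^^^^^^^^^^^^^^^^^^^^^^^^^^^^^^^^^^^^^^^^
cv2.error: OpenCV(4.12.0) /io/opencv/modules/imgproc/src/resize.cpp:4208: error: (-215:Assertion failed) !ssize.empty() in function 'resize'
```

That mask caught red lenses in the racks, so I'll limit it to the expected knob position.

```bash
python3 -c "
from h import *
d=dict(np.load('w11.npz'));P=pts(d);im=d['img'].astype(int)
m=(im[...,2]>130)&(im[...,1]<80)&(im[...,0]<80)&(np.hypot(P[...,0]-.556,P[...,1]+.008)<.02); m[232:]=0
v,u=np.where(m);print(u.min(),u.max(),v.min(),v.max())
c=cv2.findNonZero(m.astype(np.uint8)); r=cv2.minAreaRect(c); print(r, ray(d,*r[0],.044))
q=np.array([ray(d,*x,.044)[:2] for x in cv2.boxPoints(r)]);print(q.round(4).tolist())
u0,v0=map(int,r[0]); cv2.imwrite('pics/k2.png',cv2.resize(d['img'][v0-60:v0+60,u0-90:u0+90],None,fx=4,fy=4,interpolation=cv2.INTER_CUBIC))
Z=P[...,2]; print('y',[(u,float(Z[v0,u].round(3))) for u in range(u0-40,u0+41,4)]); print([(v,float(Z[v,u0].round(3))) for v in range(v0-40,min(228,v0+40),4)])
go(*ray(d,*r[0],.044)[:2],0.1,7.5)
"
```

```text
256 272 106 123
((264.0, 114.5), (17.0, 16.0), 90.0) [ 0.55578544 -0.00735386  0.044     ]
[[0.5624, 0.0009], [0.5642, -0.0136], [0.5491, -0.0157], [0.5472, -0.001]]
y [(224, 0.017), (228, 0.017), (232, 0.015), (236, 0.017), (240, 0.018), (244, 0.016), (248, 0.017), (252, 0.023), (256, 0.043), (260, 0.045), (264, 0.042), (268, 0.044), (272, 0.043), (276, 0.022), (280, 0.017), (284, 0.016), (288, 0.015), (292, 0.016), (296, 0.016), (300, 0.016), (304, 0.016)]
[(74, 0.061), (78, 0.005), (82, 0.02), (86, 0.022), (90, 0.022), (94, 0.021), (98, 0.023), (102, 0.021), (106, 0.041), (110, 0.044), (114, 0.042), (118, 0.043), (122, 0.043), (126, 0.009), (130, 0.006), (134, 0.006), (138, 0.006), (142, 0.005), (146, 0.005), (150, 0.007)]
shift [0.0991 0.0543 0.007 ] turn -0.0021 | cur [ 0.5011 -0.0074  0.1991] yaw 7.38 tilt 0.03
```

View pics/k2.png

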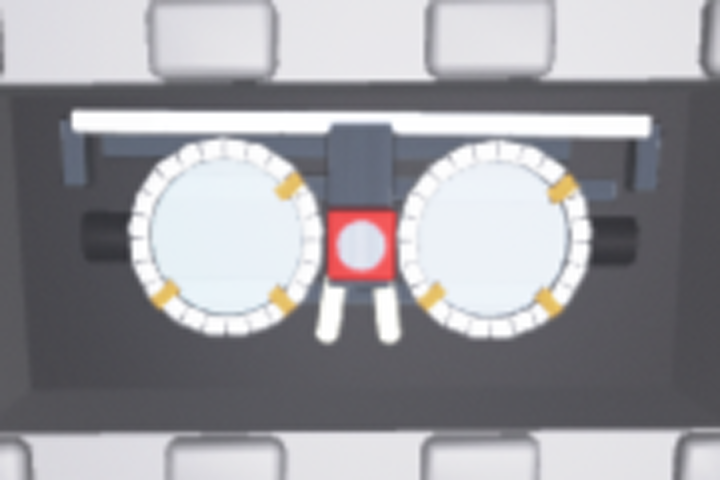

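move_arm:
  steps: "0.03 0.03 0.001 0 155;0.06 0.054 0.001 0 155;0.09 0.054 0.001 0 155;0.12 0.054 0.001 0 155;0.13 0.054 0.001 0 155;0.14 0.054 0.001 0 155;0.14 0.054 0.001 0 155"

```text
clock: 17.83
position: [0.554, -0.0006, 0.0582]
ee_rot: [1.111, 1.27, -1.113]
force: [-0.4, -0.2, 0.2]
width: 0.388
```

```bash
python3 -c "
from h import *
d=arm.get_image('wrist');go(0.5558,-0.008,0.0255,7.4)
"
```

```text
shift [0.0341 0.0001 0.0073] turn 0.0018 | cur [ 0.5548 -0.0008  0.0596] yaw 7.5 tilt 0.02
```

move_arm:
  steps: "0 0 0.004 0 155;0.005 0 0.007 0 155;0.015 0 0.007 0 155;0.025 0 0.007 0 155;0.03 0 0.007 0 155;0.033 0 0.007 0 155;0.034 0 0.007 0 155;0.034 0 0.007 0 155"

```text
clock: 18.55
position: [0.5555, -0.0085, 0.0249]
ee_rot: [1.113, 1.268, -1.113]
force: [-0.6, 0.4, 0.3]
width: 0.397
```

```bash
python3 -c "
from h import *
go(0.5558,-0.008,0.0255,7.4)
d=arm.get_image('wrist');cv2.imwrite('pics/w12.png',d['img'])
"
```

```text
shift [-0.0006  0.0004 -0.0005] turn 0.0007 | cur [ 0.5555 -0.0085  0.0249] yaw 7.44 tilt 0.04
```

View pics/w12.png

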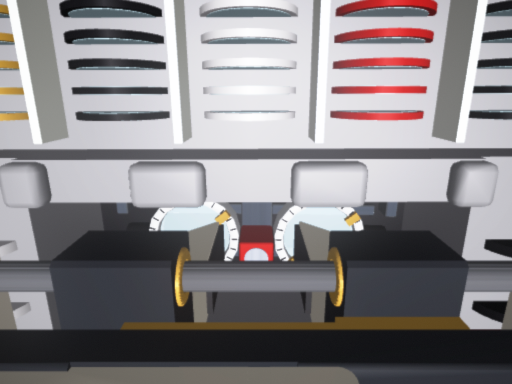

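move_arm:
  steps: "0 0 -0.0005 0 155;0 0 -0.0005 0 255;0 0 -0.0005 0 255;0 0 -0.0005 0 255;0 0 -0.0005 0 255;0 0 -0.0005 0 255;0 0 -0.0005 0 255"
  squeeze: 25

```text
clock: 19.18
position: [0.5557, -0.0081, 0.0254]
ee_rot: [1.113, 1.267, -1.113]
force: [-0.5, 0.2, 2.6]
width: 0.174
```

move_arm:
  steps: "-0.005 0 0 0 255;-0.015 0 0 0 255;-0.03 0 0 0 255;-0.05 0 0 0 255;-0.08 0 0 0 255;-0.11 0 0 0 255;-0.13 0 0 0 255;-0.14 0 0 0 255;-0.14 0 0 0 255"

```text
clock: 19.93
position: [0.557, -0.008, 0.168]
ee_rot: [1.115, 1.264, -1.11]
force: [0.2, 0.8, -0.5]
width: 0.17
```

```bash
python3 - <<'E'
from h import *
s=arm.observe();print(s['width']*92,s['force'])
d=arm.get_image('wrist');cv2.imwrite('pics/w13.png',d['img'])
d=arm.get_image('scene');cv2.imwrite('pics/s13.png',d['img']);np.savez('s13.npz',**d)
# tray from scene view
for n in ['top','scene']:
    d=arm.get_image(n) if n=='top' else d
    im=d['img'];P=pts(d);hsv=cv2.cvtColor(im,cv2.COLOR_BGR2HSV);H,S,V=[hsv[...,i] for i in range(3)]
    m=((H>100)&(H<125)&(S>150)&(V>60)&(np.hypot(P[...,0]-.46,P[...,1]+.34)<.14)).astype(np.uint8)
    cs,_=cv2.findContours(m,cv2.RETR_EXTERNAL,cv2.CHAIN_APPROX_NONE);c=max(cs,key=cv2.contourArea)
    f=m.astype(bool)&(P[...,2]<.010)&(P[...,2]>0); q=P[f][:,:2].astype(np.float32)
    f2=m.astype(bool)&(P[...,2]>.019); q2=P[f2][:,:2].astype(np.float32)
    for a in (q,q2): r=cv2.minAreaRect(a); print(n,len(a),np.round(r[0],4),np.round(r[1],4),round(r[2],2))
E
```

```text
15.647586573670651 [ 0.16629132  0.79730015 -0.46404936]
top 1977 [ 0.4608 -0.3452] [0.0882 0.1789] 14.78
top 119 [ 0.4604 -0.341 ] [0.091  0.1858] 14.53
scene 1977 [ 0.4608 -0.3452] [0.0882 0.1789] 14.78
scene 119 [ 0.4604 -0.341 ] [0.091  0.1858] 14.53
```

View pics/w13.png

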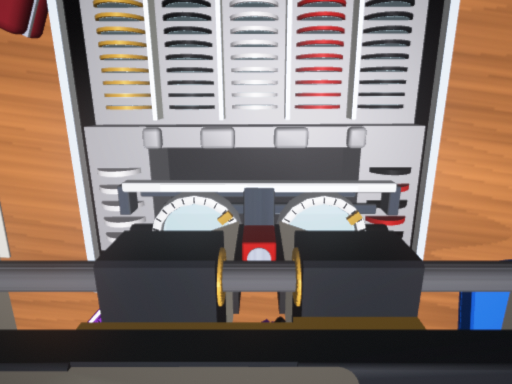

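View pics/s13.png

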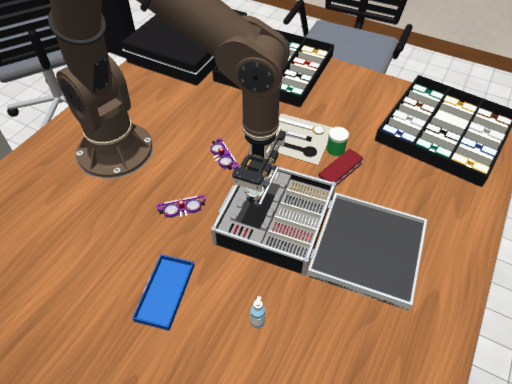

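```bash
python3 -c "
from h import *
go(0.4567,-0.344,0.0234,14.7)
"
```

```text
shift [ 0.1409 -0.1404  0.3201] turn -0.127 | cur [ 0.5548 -0.0084  0.1641] yaw 7.42 tilt 0.11
```

move_arm:
  steps: "0 -0.008 0.02 0 255;0 -0.022 0.05 -0.01 255;0.01 -0.038 0.085 -0.04 255;0.01 -0.054 0.12 -0.08 255;0.01 -0.07 0.155 -0.127 255;0.01 -0.085 0.19 -0.127 255;0.01 -0.1 0.225 -0.127 255;0.01 -0.115 0.26 -0.127 255;0.01 -0.13 0.29 -0.127 255;0.02 -0.138 0.312 -0.127 255"

```text
clock: 20.92
position: [0.4569, -0.3392, 0.1447]
ee_rot: [1.019, 1.319, -1.022]
force: [0.1, -0.5, -0.6]
width: 0.171
```

move_arm:
  steps: "0.01 0 0.006 0 255;0.02 0 0.006 0 255;0.03 0 0.006 0 255;0.04 0 0.006 0 255;0.05 0 0.006 0 255;0.05 0 0.006 0 255;0.05 0 0.006 0 255"

```text
clock: 21.5
position: [0.4607, -0.34, 0.0946]
ee_rot: [1.017, 1.322, -1.017]
force: [0.7, -0.5, -0.4]
width: 0.175
```

```bash
python3 -c "
from h import *
go(0.4567,-0.344,0.0234,14.7); print(arm.observe()['width']*92)
d=arm.get_image('wrist');cv2.imwrite('pics/w14.png',d['img']);np.savez('w14.npz',**d)
go(0.4567,-0.344,0.0234,14.7)
"
```

```text
shift [ 0.0712 -0.0048  0.003 ] turn 0.0018 | cur [ 0.4607 -0.34    0.0946] yaw 14.8 tilt 0.08
16.055268168526247
shift [ 0.0719 -0.0051  0.0023] turn 0.0014 | cur [ 0.461  -0.3405  0.0953] yaw 14.78 tilt 0.01
```

View pics/w14.png

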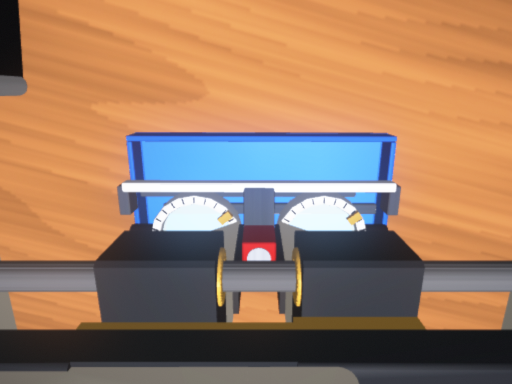

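```bash
python3 -c "
from h import *
d=dict(np.load('w14.npz'))
a=ray(d,130,134,.022)[:2];b=ray(d,394,137,.022)[:2];print(a,b,np.linalg.norm(a-b),'yaw',np.degrees(np.arctan2(-(a-b)[0],(a-b)[1])))
m=(a+b)/2; t=(a-b)/np.linalg.norm(a-b); n=np.array([t[1],-t[0]]); print('centre',m-n*.048)
"
```

```text
[ 0.48278482 -0.242632  ] [ 0.52733958 -0.41876858] 0.18168440208206516 yaw 14.195524423602837
centre [ 0.4585279  -0.34247141]
```

move_arm:
  steps: "0.01 -0.003 0.001 0 255;0.025 -0.0055 0.002 0 255;0.04 -0.0055 0.002 0 255;0.05 -0.0055 0.002 0 255;0.058 -0.0055 0.002 0 255;0.064 -0.0055 0.002 0 255;0.068 -0.0055 0.002 0 255;0.0705 -0.0055 0.002 0 255;0.0705 -0.0055 0.002 0 255;0.0705 -0.0055 0.002 0 255"

```text
clock: 22.38
position: [0.4561, -0.3446, 0.0251]
ee_rot: [1.018, 1.319, -1.018]
force: [-0.2, 0.7, -0.9]
width: 0.17
```

```bash
python3 -c "
from h import *
go(0.456,-0.3435,0.0234,14.7); print(arm.observe()['force'])
d=arm.get_image('wrist');cv2.imwrite('pics/w15.png',d['img'])
"
```

```text
shift [ 0.0017  0.0001 -0.0011] turn 0.0003 | cur [ 0.4561 -0.3446  0.0251] yaw 14.71 tilt 0.03
[-0.18863878  0.71278503 -0.88211043]
```

View pics/w15.png

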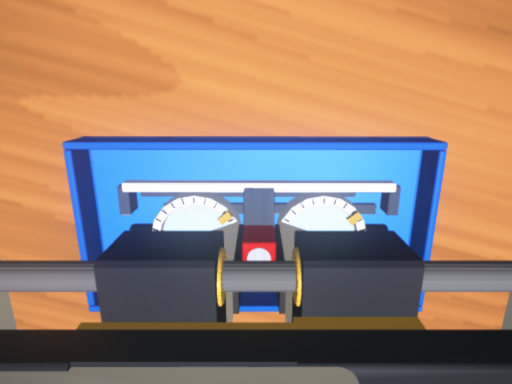

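The frame is centred in the tray: bar from (121,187) to (396,187), inner walls near columns 90 and 422. I'll lower it the last 1.5 mm.

move_arm:
  steps: "0.0008 0 0 0 255;0.0013 0 0 0 255;0.0013 0 0 0 255;0.0013 0 0 0 255"

```text
clock: 22.77
position: [0.4559, -0.3446, 0.0236]
ee_rot: [1.018, 1.319, -1.018]
force: [-0.2, -0.0, -1.5]
width: 0.171
```

move_arm:
  steps: "0.0005 0 0 0 255;0.0005 0 0 0 255"

```text
clock: 22.93
position: [0.4559, -0.3446, 0.0234]
ee_rot: [1.018, 1.319, -1.018]
force: [-1.5, 1.2, 4.2]
width: 0.174
```

Contact is felt (about +4 N), so I'll open, hold, then rise straight up.

move_arm:
  steps: "0 0 0 0 175;0 0 0 0 175;0 0 0 0 175;0 0 0 0 175;0 0 0 0 175;-0.01 0 0 0 175;-0.03 0 0 0 175;-0.07 0 0 0 175;-0.11 0 0 0 165;-0.14 0 0 0 155"

```text
clock: 23.77
position: [0.4565, -0.3445, 0.1667]
ee_rot: [1.018, 1.318, -1.017]
force: [1.0, -1.0, 1.2]
width: 0.375
```

```bash
python3 -c "
from h import *
d=arm.get_image('wrist');cv2.imwrite('pics/w16.png',d['img']); P=pts(d); im=d['img'].astype(int)
m=(im[...,2]>130)&(im[...,1]<80)&(im[...,0]<80)&(np.hypot(P[...,0]-.456,P[...,1]+.344)<.03); m[232:]=0
if m.any(): print('knob top z',np.median(P[m][:,2]),P[m][:,:2].mean(0))
d=arm.get_image('top');np.savez('t16.npz',**d); cv2.imwrite('pics/t16.png',cv2.resize(d['img'][60:300],None,fx=1.5,fy=1.5))
go(0.45,-0.2,0.2,7.43)
"
```

```text
shift [-0.0315  0.0286 -0.1432] turn 0.1271 | cur [ 0.4589 -0.3459  0.1694] yaw 14.71 tilt 0.56
```

View pics/w16.png

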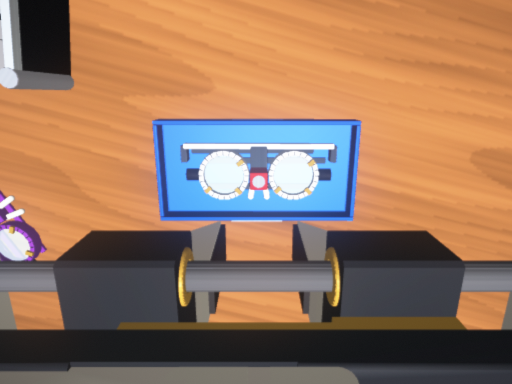

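View pics/t16.png

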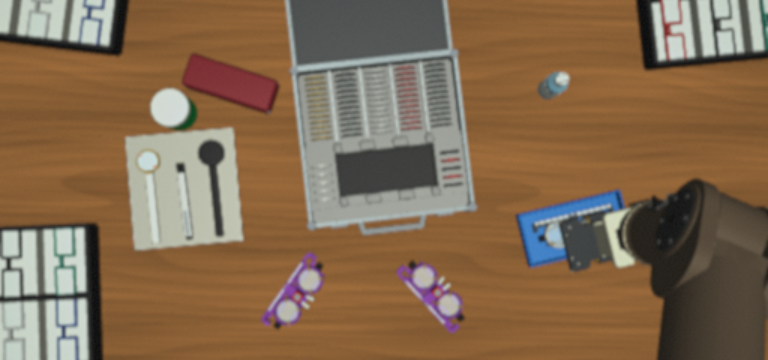

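```bash
python3 -c "
from h import *
go(0.5027,0.2926,0.15,7.42)
"
```

```text
shift [ 0.0163  0.2044 -0.6066] turn 0.1272 | cur [ 0.4589 -0.3459  0.1694] yaw 14.71 tilt 0.56
```

move_arm:
  steps: "0 0.013 -0.038 0 155;0 0.026 -0.076 0.02 155;0 0.039 -0.114 0.06 155;0 0.052 -0.152 0.1 155;0 0.065 -0.19 0.127 155;0 0.078 -0.228 0.127 155;0 0.091 -0.266 0.127 155;0 0.104 -0.304 0.127 155;0 0.117 -0.342 0.127 155;0 0.13 -0.38 0.127 155"

```text
clock: 24.7
position: [0.4847, 0.0579, 0.1633]
ee_rot: [1.113, 1.267, -1.113]
force: [1.1, -0.1, -0.3]
width: 0.389
```

```bash
python3 -c "
from h import *
go(0.5027,0.2926,0.13,7.42)
"
```

```text
shift [ 0.0333  0.0482 -0.2304] turn 0.0001 | cur [0.4847 0.0579 0.1633] yaw 7.42 tilt 0.02
```

move_arm:
  steps: "0.005 0.008 -0.04 0 155;0.01 0.016 -0.08 0 155;0.015 0.024 -0.12 0 155;0.02 0.032 -0.16 0 155;0.025 0.04 -0.2 0 155;0.033 0.047 -0.225 0 155;0.045 0.048 -0.2315 0 155;0.06 0.048 -0.2315 0 155;0.06 0.048 -0.2315 0 155"

```text
clock: 25.45
position: [0.5011, 0.2909, 0.1003]
ee_rot: [1.108, 1.269, -1.116]
force: [-1.2, -0.4, 0.1]
width: 0.392
```

```bash
python3 -c "
from h import *
d=arm.get_image('wrist');cv2.imwrite('pics/w17.png',d['img'])
go(0.5027,0.2926,0.0057,7.42)
"
```

```text
shift [ 0.0959  0.0016 -0.0022] turn 0.0003 | cur [0.5017 0.2905 0.1016] yaw 7.44 tilt 0.21
```

View pics/w17.png

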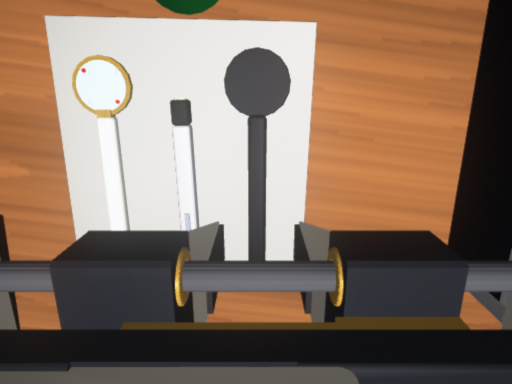

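move_arm:
  steps: "0.03 0.001 -0.001 0 155;0.06 0.001 -0.001 0 155;0.075 0.001 -0.001 0 155;0.085 0.001 -0.001 0 155;0.092 0.001 -0.001 0 155;0.095 0.001 -0.001 0 155;0.095 0.001 -0.001 0 155;0.095 0.001 -0.001 0 155"

```text
clock: 26.17
position: [0.5043, 0.2932, 0.0089]
ee_rot: [1.114, 1.267, -1.112]
force: [0.8, -0.8, -0.2]
width: 0.391
```

```bash
python3 -c "
from h import *
go(0.5027,0.2926,0.0057,7.42)
"
```

```text
shift [ 0.0032 -0.0016  0.0004] turn 0.0 | cur [0.5043 0.2932 0.0089] yaw 7.42 tilt 0.08
```

move_arm:
  steps: "0.0025 -0.0015 0 0 155;0.0025 -0.0015 0 0 155;0.0025 -0.0015 0 0 155;0.0025 -0.0015 0 0 255;0.0025 -0.0015 0 0 255;0.0025 -0.0015 0 0 255;0.0025 -0.0015 0 0 255;0.0025 -0.0015 0 0 255;0.0025 -0.0015 0 0 255"
  squeeze: 15

```text
clock: 26.92
position: [0.5022, 0.2928, 0.0055]
ee_rot: [1.113, 1.268, -1.113]
force: [-1.1, 0.3, 1.1]
width: 0.15
```

```bash
python3 -c "
from h import *
print(arm.observe()['width']*92)
go(0.5593,-0.0593,0.14,7.43)
"
```

```text
13.829939211688142
shift [-0.1345  0.0111  0.3565] turn -0.0 | cur [0.5022 0.2928 0.0055] yaw 7.43 tilt 0.01
```

move_arm:
  steps: "-0.03 0 0 0 255;-0.07 0 0 0 255;-0.11 0 0.01 0 255;-0.134 0.001 0.04 0 255;-0.134 0.003 0.08 0 255;-0.134 0.004 0.12 0 255;-0.134 0.005 0.16 0 255;-0.134 0.006 0.2 0 255;-0.134 0.007 0.24 0 255;-0.134 0.009 0.28 0 255"

```text
clock: 27.75
position: [0.547, 0.0142, 0.1395]
ee_rot: [1.113, 1.268, -1.113]
force: [1.6, -0.1, -0.3]
width: 0.149
```

move_arm:
  steps: "0 0.001 0.04 0 255;0 0.002 0.07 0 255;0 0.002 0.0765 0 255;0.02 0.002 0.0765 0 255;0.04 0.002 0.0765 0 255;0.05 0.002 0.0765 0 255;0.05 0.002 0.0765 0 255;0.05 0.002 0.0765 0 255"

```text
clock: 28.42
position: [0.5589, -0.0587, 0.0893]
ee_rot: [1.112, 1.269, -1.113]
force: [0.0, -0.1, 0.4]
width: 0.151
```

```bash
python3 -c "
from h import *
d=arm.get_image('wrist');cv2.imwrite('pics/w18.png',d['img'])
go(0.5593,-0.0593,0.0686,7.43)
"
```

```text
shift [ 0.0214 -0.0003  0.0005] turn 0.0008 | cur [ 0.5595 -0.0588  0.09  ] yaw 7.48 tilt 0.02
```

View pics/w18.png

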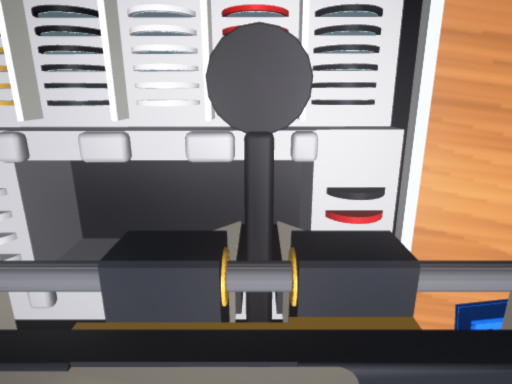

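Handle at (259,150) lies between the rail blocks at (210,147) and (305,147), over its notch. I'll lower it.

move_arm:
  steps: "0.008 0 0.0005 0 255;0.014 0 0.0005 0 255;0.018 0 0.0005 0 255;0.02 0 0.0005 0 255;0.02 0 0.0005 0 255;0.0205 0 0.0005 0 255;0.0205 0 0.0005 0 255"

```text
clock: 29.05
position: [0.5593, -0.0598, 0.069]
ee_rot: [1.113, 1.268, -1.113]
force: [-0.5, -0.5, -0.4]
width: 0.149
```

```bash
python3 -c "
from h import *
go(0.5593,-0.0593,0.0686,7.43);print(arm.observe()['force'])
"
```

```text
shift [ 0.0004  0.     -0.0005] turn 0.0 | cur [ 0.5593 -0.0598  0.069 ] yaw 7.43 tilt 0.01
[-0.49447932 -0.54720501 -0.43219362]
```

Next: the last 0.5 mm, release, rise, then travel back toward the torch.

move_arm:
  steps: "0.0006 0 0 0 255;0.0006 0 0 0 255;0.0006 0 0 0 165;0.0006 0 0 0 165;0.0006 0 0 0 165;0.0006 0 0 0 165;-0.02 0 0 0 160;-0.05 0 0 0 155;-0.07 0 -0.02 0 155;-0.07 0 -0.05 0 155"

```text
clock: 29.88
position: [0.5556, -0.0128, 0.1429]
ee_rot: [1.119, 1.259, -1.114]
force: [1.6, 1.3, 0.6]
width: 0.39
```

```bash
python3 -c "
from h import *
d=arm.get_image('wrist');cv2.imwrite('pics/w19.png',d['img'])
go(0.4964,0.3466,0.12,8.28)
"
```

```text
shift [ 0.0227 -0.0103 -0.354 ] turn -0.0113 | cur [ 0.5536 -0.003   0.1417] yaw 7.63 tilt 0.35
```

View pics/w19.png

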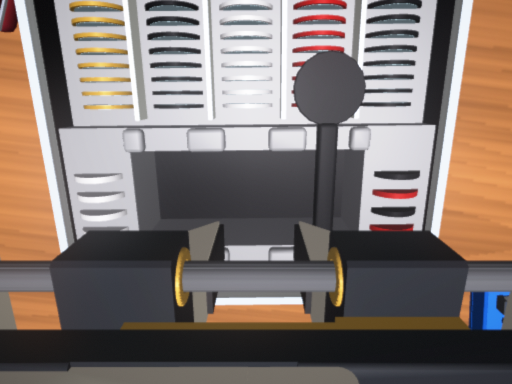

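move_arm:
  steps: "0 -0.001 -0.04 0 155;0 -0.002 -0.08 0 155;0 -0.003 -0.12 0 155;0 -0.004 -0.16 0 155;0 -0.005 -0.2 0 155;0 -0.006 -0.24 -0.014 155;0 -0.008 -0.28 -0.014 155;0 -0.009 -0.32 -0.014 155;0.01 -0.01 -0.355 -0.014 155;0.03 -0.01 -0.361 -0.014 155"

```text
clock: 30.77
position: [0.494, 0.3559, 0.1111]
ee_rot: [1.104, 1.281, -1.091]
force: [-0.4, 0.6, 0.1]
width: 0.391
```

move_arm:
  steps: "0.01 0 0 0 155;0.01 0 0 0 155;0.01 0 0 0 155"

```text
clock: 31.02
position: [0.4962, 0.3445, 0.0982]
ee_rot: [1.101, 1.273, -1.106]
force: [-0.7, -0.6, 0.1]
width: 0.389
```

```bash
python3 -c "
from h import *
d=arm.get_image('wrist');cv2.imwrite('pics/w20.png',d['img'])
go(0.4964,0.3466,0.006,8.28)
"
```

```text
shift [ 0.0931 -0.0002 -0.002 ] turn -0.0027 | cur [0.4969 0.3448 0.0991] yaw 8.12 tilt 0.07
```

View pics/w20.png

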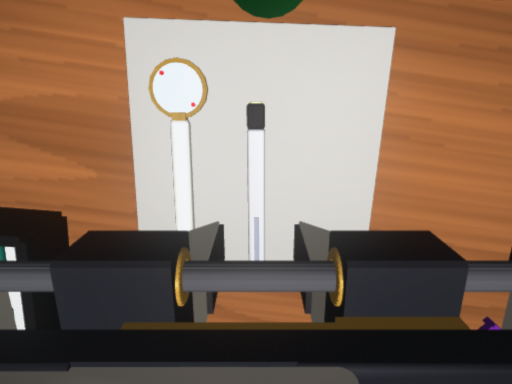

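move_arm:
  steps: "0.03 0 -0.001 0 155;0.06 0 -0.001 0 155;0.075 0 -0.001 0 155;0.083 0 -0.001 0 155;0.089 0 -0.001 0 155;0.091 0 -0.001 0 155;0.091 0 -0.001 0 155;0.091 0 -0.001 0 155"

```text
clock: 31.73
position: [0.4968, 0.3478, 0.0091]
ee_rot: [1.104, 1.273, -1.101]
force: [0.0, -0.0, -0.2]
width: 0.394
```

```bash
python3 -c "
from h import *
go(0.4964,0.3466,0.006,8.28)
"
```

```text
shift [ 0.0031 -0.0005  0.0011] turn -0.0011 | cur [0.4968 0.3478 0.0091] yaw 8.22 tilt 0.1
```

move_arm:
  steps: "0.003 -0.0005 0.001 0 155;0.003 -0.0005 0.001 0 155;0.003 -0.0005 0.001 0 155;0.003 -0.0005 0.001 0 255;0.003 -0.0005 0.001 0 255;0.003 -0.0005 0.001 0 255;0.003 -0.0005 0.001 0 255;0.003 -0.0005 0.001 0 255;0.003 -0.0005 0.001 0 255"

```text
clock: 32.48
position: [0.4956, 0.3464, 0.005]
ee_rot: [1.103, 1.274, -1.103]
force: [0.1, -0.1, 0.7]
width: 0.141
```

```bash
python3 -c "
from h import *
print(arm.observe()['width']*92)
go(0.5546,-0.006,0.14,8.29)
"
```

```text
13.001432911570397
shift [-0.135   0.0079  0.3572] turn -0.0009 | cur [0.4956 0.3464 0.005 ] yaw 8.24 tilt 0.0
```

move_arm:
  steps: "-0.03 0 0 0 255;-0.07 0 0 0 255;-0.11 0 0.01 0 255;-0.135 0 0.04 0 255;-0.135 0.001 0.08 0 255;-0.135 0.002 0.12 0 255;-0.135 0.003 0.16 0 255;-0.135 0.004 0.2 0 255;-0.135 0.005 0.24 0 255;-0.135 0.006 0.28 0 255"

```text
clock: 33.32
position: [0.5416, 0.0681, 0.14]
ee_rot: [1.103, 1.274, -1.103]
force: [1.1, -0.4, -0.3]
width: 0.143
```

move_arm:
  steps: "0 0 0.04 0 255;0 0.001 0.07 0 255;0 0.001 0.077 0 255;0.02 0.001 0.077 0 255;0.04 0.001 0.077 0 255;0.05 0.001 0.077 0 255;0.05 0.001 0.077 0 255;0.05 0.001 0.077 0 255"

```text
clock: 33.98
position: [0.5534, -0.0054, 0.0898]
ee_rot: [1.102, 1.275, -1.103]
force: [-0.3, -1.0, -0.1]
width: 0.138
```

```bash
python3 -c "
from h import *
d=arm.get_image('wrist');cv2.imwrite('pics/w21.png',d['img'])
go(0.5538,-0.006,0.068,8.29)
"
```

```text
shift [ 0.0225 -0.0003  0.0007] turn -0.0001 | cur [ 0.554  -0.0053  0.0905] yaw 8.28 tilt 0.03
```

View pics/w21.png

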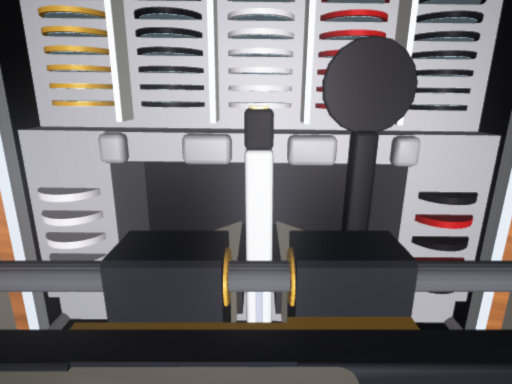

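The torch is centred at column 259 between the blocks at (207,149) and (312,149). I'll lower it.

move_arm:
  steps: "0.008 0 0.0007 0 255;0.014 0 0.0007 0 255;0.018 0 0.0007 0 255;0.0205 0 0.0007 0 255;0.0215 0 0.0007 0 255;0.022 0 0.0007 0 255;0.022 0 0.0007 0 255;0.022 0 0.0007 0 255"

```text
clock: 34.7
position: [0.554, -0.0066, 0.0681]
ee_rot: [1.103, 1.273, -1.102]
force: [-0.3, -0.2, -0.8]
width: 0.139
```

```bash
python3 -c "
from h import *
go(0.5538,-0.006,0.068,8.29);print(arm.observe()['force'])
"
```

```text
shift [ 0.0001 -0.0002 -0.0007] turn -0.0009 | cur [ 0.554  -0.0066  0.0681] yaw 8.24 tilt 0.03
[-0.31160503 -0.21235441 -0.77106859]
```

move_arm:
  steps: "0.0005 0 0 0 255;0.0005 0 0 0 255;0.0005 0 0 0 165;0.0005 0 0 0 165;0.0005 0 0 0 165;0.0005 0 0 0 165;-0.02 0 0 0 160;-0.05 0 0 0 155;-0.07 0 -0.02 0 155;-0.07 0 -0.06 0 155"

```text
clock: 35.53
position: [0.5485, 0.0484, 0.1416]
ee_rot: [1.11, 1.264, -1.106]
force: [1.2, 0.1, -0.4]
width: 0.391
```

```bash
python3 -c "
from h import *
d=arm.get_image('wrist');cv2.imwrite('pics/w22.png',d['img'])
go(0.4886,0.4026,0.1,7.37)
"
```

```text
shift [ 0.0423 -0.0063 -0.3451] turn 0.0191 | cur [0.5455 0.0619 0.1407] yaw 8.47 tilt 0.41
```

View pics/w22.png

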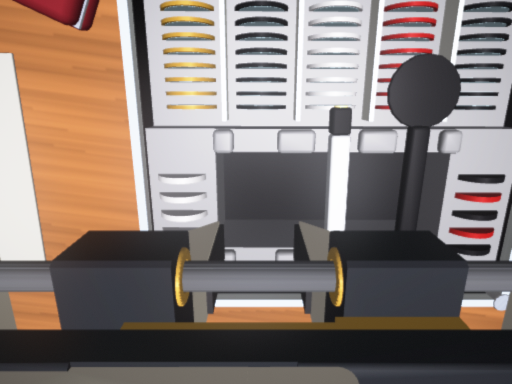

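move_arm:
  steps: "0 -0.001 -0.04 0 155;0 -0.002 -0.08 0 155;0 -0.003 -0.12 0 155;0 -0.004 -0.16 0 155;0 -0.005 -0.2 0.015 155;0 -0.005 -0.24 0.015 155;0 -0.006 -0.28 0.015 155;0 -0.006 -0.32 0.015 155;0.01 -0.006 -0.345 0.015 155;0.03 -0.006 -0.354 0.015 155"

```text
clock: 36.42
position: [0.4868, 0.4095, 0.1098]
ee_rot: [1.115, 1.273, -1.105]
force: [-0.1, 1.6, 0.7]
width: 0.389
```

move_arm:
  steps: "0.01 0 0 0 155;0.01 0 0 0 155;0.01 0 0 0 155"

```text
clock: 36.67
position: [0.4887, 0.4003, 0.0971]
ee_rot: [1.112, 1.266, -1.117]
force: [0.3, -0.1, 1.1]
width: 0.392
```

```bash
python3 -c "
from h import *
d=arm.get_image('wrist');cv2.imwrite('pics/w23.png',d['img'])
go(0.4886,0.4026,0.0056,7.37)
"
```

```text
shift [ 0.0925 -0.0005 -0.0022] turn -0.0017 | cur [0.4894 0.4006 0.0981] yaw 7.28 tilt 0.07
```

View pics/w23.png

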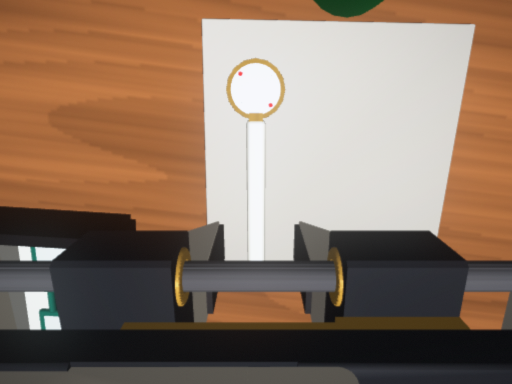

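move_arm:
  steps: "0.03 0 -0.001 0 155;0.06 0 -0.001 0 155;0.075 0 -0.001 0 155;0.083 0 -0.001 0 155;0.088 0 -0.001 0 155;0.09 0 -0.001 0 155;0.09 0 -0.001 0 155;0.09 0 -0.001 0 155"

```text
clock: 37.38
position: [0.4892, 0.4036, 0.0092]
ee_rot: [1.116, 1.267, -1.113]
force: [-0.3, 0.6, -0.2]
width: 0.393
```

```bash
python3 -c "
from h import *
go(0.4886,0.4026,0.0056,7.37)
"
```

```text
shift [ 0.0036 -0.0007  0.001 ] turn -0.0003 | cur [0.4892 0.4036 0.0092] yaw 7.35 tilt 0.11
```

move_arm:
  steps: "0.003 -0.0007 0.001 0 155;0.003 -0.0007 0.001 0 155;0.003 -0.0007 0.001 0 155;0.003 -0.0007 0.001 0 255;0.003 -0.0007 0.001 0 255;0.003 -0.0007 0.001 0 255;0.003 -0.0007 0.001 0 255;0.003 -0.0007 0.001 0 255;0.003 -0.0007 0.001 0 255"

```text
clock: 38.13
position: [0.4879, 0.4022, 0.005]
ee_rot: [1.114, 1.267, -1.114]
force: [-0.1, 0.4, 1.1]
width: 0.154
```

```bash
python3 -c "
from h import *
print(arm.observe()['width']*92)
go(0.5469,0.0529,0.14,7.37)
"
```

```text
14.18351474178379
shift [-0.135   0.0137  0.3539] turn 0.0001 | cur [0.4879 0.4022 0.005 ] yaw 7.38 tilt 0.0
```

move_arm:
  steps: "-0.03 0 0 0 255;-0.07 0 0 0 255;-0.11 0 0.01 0 255;-0.135 0.001 0.04 0 255;-0.135 0.003 0.08 0 255;-0.135 0.004 0.12 0 255;-0.135 0.006 0.16 0 255;-0.135 0.007 0.2 0 255;-0.135 0.009 0.24 0 255;-0.135 0.011 0.28 0 255"

```text
clock: 38.97
position: [0.5346, 0.1239, 0.1401]
ee_rot: [1.114, 1.267, -1.114]
force: [0.3, 0.1, -0.8]
width: 0.15
```

move_arm:
  steps: "0 0.001 0.04 0 255;0 0.002 0.07 0 255;0 0.002 0.074 0 255;0.02 0.002 0.074 0 255;0.04 0.002 0.074 0 255;0.05 0.002 0.074 0 255;0.05 0.002 0.074 0 255;0.05 0.002 0.074 0 255"

```text
clock: 39.63
position: [0.5459, 0.0532, 0.0898]
ee_rot: [1.113, 1.269, -1.114]
force: [0.5, 0.5, 0.5]
width: 0.144
```

```bash
python3 -c "
from h import *
d=arm.get_image('wrist');cv2.imwrite('pics/w24.png',d['img'])
go(0.5462,0.0529,0.068,7.37)
"
```

```text
shift [ 0.0225 -0.0003  0.0004] turn 0.0008 | cur [0.5465 0.0533 0.0905] yaw 7.42 tilt 0.02
```

View pics/w24.png

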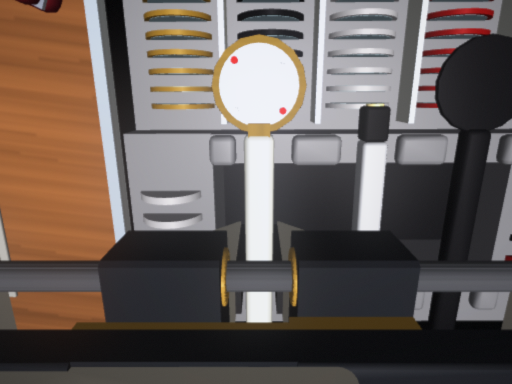

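move_arm:
  steps: "0.008 0 0.0005 0 255;0.014 0 0.0005 0 255;0.018 0 0.0005 0 255;0.0205 0 0.0005 0 255;0.0215 0 0.0005 0 255;0.022 0 0.0005 0 255;0.022 0 0.0005 0 255;0.022 0 0.0005 0 255"

```text
clock: 40.35
position: [0.5465, 0.0523, 0.0681]
ee_rot: [1.114, 1.267, -1.114]
force: [0.1, 1.0, -0.2]
width: 0.151
```

```bash
python3 -c "
from h import *
go(0.5462,0.0529,0.068,7.37);print(arm.observe()['force'])
"
```

```text
shift [ 0.0001 -0.0002 -0.0007] turn 0.0001 | cur [0.5465 0.0523 0.0681] yaw 7.38 tilt 0.02
[ 0.06983011  0.96673387 -0.18242456]
```

move_arm:
  steps: "0.0005 0 0 0 255;0.0005 0 0 0 255;0.0005 0 0 0 165;0.0005 0 0 0 165;0.0005 0 0 0 165;0.0005 0 0 0 165;-0.02 0 0 0 160;-0.06 0 0 0 155;-0.1 0 0 0 155;-0.14 -0.03 0 0 155"

```text
clock: 41.18
position: [0.5248, 0.0498, 0.2038]
ee_rot: [1.117, 1.266, -1.111]
force: [1.2, -0.4, 1.4]
width: 0.389
```

move_arm:
  steps: "-0.04 -0.03 0.03 0 155;-0.08 -0.06 0.055 0 155;-0.12 -0.08 0.055 0 155;-0.15 -0.08 0.055 0 155;-0.15 -0.08 0.055 0 155;-0.15 -0.08 0.055 0 155;-0.15 -0.08 0.055 0 155"

```text
clock: 41.77
position: [0.4495, -0.016, 0.3521]
ee_rot: [1.115, 1.265, -1.113]
force: [-0.3, 0.6, -0.4]
width: 0.387
```

```bash
python3 - <<'E'
from h import *
d=arm.get_image('wrist');cv2.imwrite('pics/w25.png',d['img']);np.savez('w25.npz',**d)
t=arm.get_image('top');cv2.imwrite('pics/t25.png',cv2.resize(t['img'][60:300],None,fx=1.5,fy=1.5))
s=arm.observe();print(s['clock'],s['position'],s['force'])
E
```

```text
41.8667 [ 0.44883265 -0.01573654  0.35019778] [-0.0686981  -0.00380029 -0.15514549]
```

View pics/w25.png

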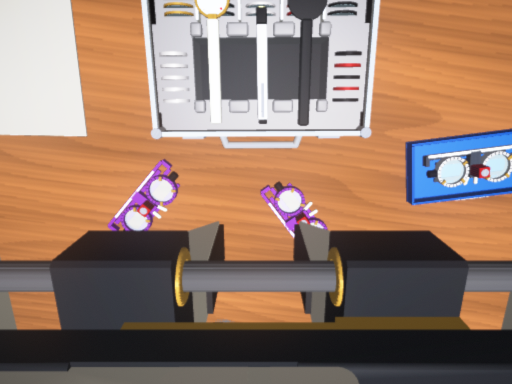

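View pics/t25.png

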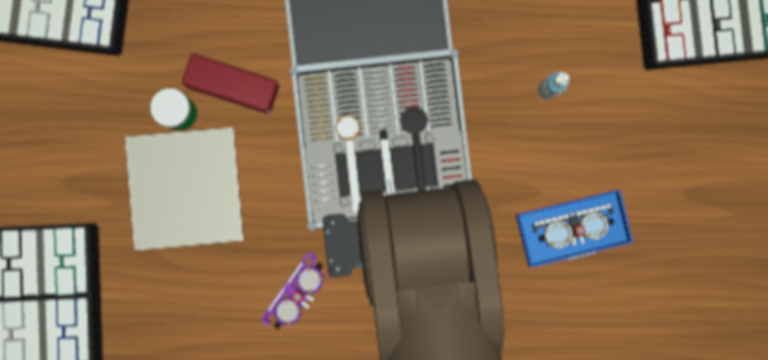

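Everything looks in place. Before handing in, I'll measure the instrument poses, bystanders and frame height in numbers.

```bash
python3 - <<'E'
from h import *
d=dict(np.load("w25.npz")); P=pts(d); Z=P[...,2]; im=d['img'].astype(int)
for n,(u0,u1),top,um,ev,L,old in [("cc",(200,230),.076,216,122.5,69,(.547,.0529)),("torch",(250,276),.079,262,123,68,(.5544,-.0049)),("occ",(292,322),.076,305,125.5,69,(.5587,-.0578))]:
    m=[]
    for v in range(45,95):
        us=np.where(Z[v,u0:u1]>0.066)[0]+u0
        if len(us)>4: a=ray(d,us.min()-.5,v,top);b=ray(d,us.max()+.5,v,top);m.append([*(a+b)[:2]/2,Z[v,us[len(us)//2]]])
    m=np.array(m);vx,vy,x0,y0=cv2.fitLine(m[:,:2].astype(np.float32),cv2.DIST_L2,0,.01,.01).ravel()
    if vx<0:vx,vy=-vx,-vy
    D=np.array([vx,vy]);e=ray(d,um,ev,top)[:2];pe=np.array([x0,y0])+D*((e-[x0,y0])@D);q=pe+D*L/1e3
    print(n,"yaw",np.degrees(np.arctan2(vy,vx)).round(2),"top z",np.median(m[:,2]).round(4),"mid",q.round(4),"moved mm",((q-old)*1e3).round(1))
m=(im[...,2]>130)&(im[...,1]<80)&(im[...,0]<80)&(np.hypot(P[...,0]-.456,P[...,1]+.344)<.03)
print('knob top',np.median(P[m],0).round(4))
t0=dict(np.load('top0.npz'))['img'];t1=arm.get_image('top')['img']
df=cv2.absdiff(t0,t1).max(2)
for n,(u,v) in dict(gcase=(153,115),wipes=(115,132),spray=(370,116)).items(): print(n,(df[v-20:v+20,u-30:u+30]>50).sum())
E
```

```text
cc yaw 7.8 top z 0.0753 mid [0.5485 0.0519] moved mm [ 1.5 -1. ]
torch yaw 8.57 top z 0.0788 mid [ 0.5546 -0.0063] moved mm [ 0.2 -1.4]
occ yaw 6.88 top z 0.0754 mid [ 0.559  -0.0594] moved mm [ 0.3 -1.6]
knob top [ 0.4585 -0.3385  0.0412]
gcase 0
wipes 0
spray 0
```

```bash
python3 -c "
from cell import arm
print(arm.sign_off())"
```

```text
the job is handed in; nothing more can be done
None
```

The job is done and handed in at about 42 s of the 147 s allowed; signing off gives no verdict. I laid all three instruments on the mat, lifted the silver trial frame out by its red knob, and set it flat in the blue tray. Then I put the occluder, torch and cross cylinder back in their own rests, the same way round.

My last checks before handing in:
- **Instruments:** each lies within 2 mm of where it started. All three are within 1.5° of the case's x axis, and their tops are at 75–79 mm, so they are down in the notches.
- **Trial frame:** the top of the knob is at about 41 mm against 42 mm expected, near the middle of the tray. The pictures show it face up and flat.
- **Bystanders:** the top camera shows no change around the spray bottle, spectacle case or tub.
- **Contact:** the gripper had let go and was standing clear, at about 0.35 m height.

Nothing failed. Measured positions disagreed in two places: by 1–2 mm between views of the instruments, and by up to about 6 mm between the frame's final camera position and where the arm set it down. Both are inside the limits. The last millimetre of most set-downs was done by height, because little contact force could be felt.

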